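# Mount filter capsules on an integrity tester

### The arm

A 6-joint arm with a two-finger parallel gripper is mounted at the origin on a cart in front of the work surface, level with it; the furniture and walls round the work are solid. World frame = base frame: x ahead of the robot, y to its left, z up, the work surface at z = 0. Lengths are in m, angles in degrees, forces in N, time in s.
With the tool pointing down it reaches from about 0.275 to 0.825 m from the base axis. Payload 5.2 kg.
Tool frame: the origin (TCP) lies on the mounting face of the last link; the fingertips stand 186 mm ahead of it and the grasp point (between the pads) lies 167 mm ahead of it; z points along the fingers, y is the direction in which the jaws open and shut (so a half turn about z gives the same grasp; the last joint's range is limited). The gripper opens to 93 mm and grips with 3 to 60 N. Pads are 15 mm wide; open, the fingers measure 128 mm over their backs; the gripper's body (75 mm by 188 mm) begins 65 mm behind the grasp point.
Start: joints at [-88.281, 14.817, 87.949, -0, 77.235, -11.62], TCP at [0.127, -0.535, 0.405] pointing down, gripper open.
Joint ranges: [-179.93, 179.93], [-52.35, 119.4], [10.71, 147.94], [-69.91, 249.91], [12.55, 155.21], [-178.61, 178.61]. Speed limits (degrees/s): [147.25, 147.25, 180, 180, 180, 180].

### API

Orientations are given as a 3x3 rotation matrix whose columns are the frame's x, y, z axes.
In Python, from bench import r gives the robot as it stands. The module is installed in compiled form; this text tells all that it offers.
- The arm moves only by the tool carry_out, never from a script. Its argument "increments" is a list that holds one entry, the list of rows, each a list of 6 numbers: the shift along the tool's x, y, z in cm, then the turn, a rotation vector about the tool's x, y, z in rad. A call has exactly 10 rows; each row shifts and turns the commanded pose from where the row before left it, along the tool's axes as they then stand; what a row does not reach is not made up. A row lasts 1/8 s, in which the tool goes at most 62.5 mm and 10.7 degrees, less where a joint would pass 70% of its speed; a pose out of reach is approached as far as the arm can. A call with a gripper value outside its range is refused whole. "hand" is the closure, from 0 (fully open) to 1 (shut), set as the call begins (left out, the last holds). The fingers move at their own pace and stop on an object; "newtons" is the grip in N (left out, the last holds). Time passes only in rows, so rows that do not move let the fingers close, or fill a call up. It gives the time, the measured TCP pose, the force and the opening at its end, in the units of the state.
- r.read_state(): the state, without advancing time (a new reading comes with each control period).
- r.capture(name): name is "scene" or "top" or "wrist"; returns (picture, depth): 384x512x3 uint8, red, green, blue; 384x512 float32, m along the optical axis (not along the pixel's ray), 0 where there is no reading.
- r.camera_params(name): a dict with "K" (3x3 intrinsics, pixels), "k1" (the pictures are not rectified: a ray, as slopes to the right and down, at radius r is drawn at 1 + k1 r^2 times it, then the intrinsics apply), "R" (3x3) and "t" (3): a world point X has camera coordinates R X + t. Camera axes: x right, y down, z forward; pixel columns grow to the right and rows downward; lengths in m; the calibration is good to about 2 mm. A picture is of the moment at which its call begins: read the wrist's pose just before it. camera_params takes no time and is no camera call; for the wrist camera it gives the pose at the moment of the call.
- r.sign_off(): hands the job in, once; it reports no verdict.
The state is a dict: "time_s": time; "joint_positions": joint angles; "qd": joint speeds; "effort": joint torques, N m; "tool_pos": TCP position; "tcp_rot": TCP orientation; "ft_force": force on the tool from outside, world axes, zero at the start; "torque": the same for the moment, N m; "finger_gap": opening from 0.0 (shut) to 1.0 (fully open).
Only numpy, scipy, OpenCV 4.12 (cv2) and the standard library are available. Lean on these libraries where they do the work, as an engineer would, in place of code of your own. Each camera call takes 0.05 s, during which the arm holds its last target. There are 200 camera calls.

### The job

Mount every filter capsule from the rack on the integrity tester, each in any port of its own: pull the port's brass sleeve down until it stays, then push the capsule's plug in until it is fully home and the sleeve springs up and locks it. When all are locked, take the stylus from its holster and with its tip (never pressing the switch bank with the fingers) switch on the rocker of each port that carries a capsule, rear end down, leaving the channels of empty ports off (air must never be on at a port without a locked capsule), and close the vent by switching the rightmost rocker off, front end down. Finally stand the stylus back in its holster, and leave the beaker and the petri dish where they are.

Things in the scene. Friction and masses are not known exactly. Their poses are not given: they have to be found in the camera images.
- tester: fixed filter-integrity tester, white housing 150 (x) x 330 (y) x 34 mm high; origin under its centre on the bench, x to its back, y to its left, z up. Aluminium bar on its rear half (top at 56 mm) with three upright quick-coupling sockets in a row along y, 95 mm apart, at x = 30 mm. Rocker bank on the front panel; black stylus holster at its right (-y) end
- switch_bank: black bank of 4 small white rockers, 38 x 90 mm; origin 34.5 mm above the bench at tester x = -40 mm, same axes. Rockers 1 to 4 from left to right (1 to 3 as the ports, 4 the vent valve) hinged at y = 30, 10, -10, -30 mm, x = 0. Press at x = +7.5 mm (rear end) for on: x = -7.5 for off; the raised end's face is 13 mm above the origin, pressed 10. Ribs 12 mm high, gaps 12 mm wide: stylus only
- rack: grey plastic block 160 x 160 x 38 mm, loose, 0.9 kg, on the bench; origin under its centre, z up. Four holes at x, y = +-42.5 mm, 19.5 mm wide, hold capsules upright, their hexagons resting on the top face (capsule origins 2 mm above the bench); some holes are empty
- stylus: round grey switch stylus 130 mm long, 25 g; origin at its tip, z axis along it to the grip end. Tip 4.8 mm across up to 14 mm, barrel 9 mm from 22 to 75 mm, grip 11 mm across from 75 to 130 mm. Starts standing tip down in the holster, may lean a little
- holster (a point): centre of the floor in the stylus holster, 8 mm above the bench, z up; at tester x = -40, y = -177.5 mm. The holster is an upright tube, 12.8 mm bore, 21 mm outside, mouth 52 mm above this point. The stowed stylus stands with its tip here
- capsule_a: filter capsule, about 120 g, upright in the rack; may be absent. Origin at the lower end of its plug, z up along it. Steel plug 17 mm across, 36 mm long, with a 10 mm neck (locking groove) at 9 to 18 mm; hexagon 27 mm at 36 to 42 mm; white ribbed round body 36 mm across at 42 to 95 mm (grip here); thin nozzle to 108 mm
- capsule_b: filter capsule, about 120 g, upright in the rack; may be absent. Origin at the lower end of its plug, z up along it. Steel plug 17 mm across, 36 mm long, with a 10 mm neck (locking groove) at 9 to 18 mm; hexagon 27 mm at 36 to 42 mm; white ribbed round body 36 mm across at 42 to 95 mm (grip here); thin nozzle to 108 mm
- capsule_c: filter capsule, about 120 g, upright in the rack; may be absent. Origin at the lower end of its plug, z up along it. Steel plug 17 mm across, 36 mm long, with a 10 mm neck (locking groove) at 9 to 18 mm; hexagon 27 mm at 36 to 42 mm; white ribbed round body 36 mm across at 42 to 95 mm (grip here); thin nozzle to 108 mm
- capsule_d: filter capsule, about 120 g, upright in the rack; may be absent. Origin at the lower end of its plug, z up along it. Steel plug 17 mm across, 36 mm long, with a 10 mm neck (locking groove) at 9 to 18 mm; hexagon 27 mm at 36 to 42 mm; white ribbed round body 36 mm across at 42 to 95 mm (grip here); thin nozzle to 108 mm
- port1 (a point): left socket (port 1): point on its axis where the lower end of a fully seated plug lies, 72 mm above the bench; z up. Mouth of the 20 mm bore 32 mm higher. With the sleeve forward, pawls stop a plug 16 mm above this point, or lock a seated one. With it back, a collar 3 mm above this point gives way at about 5 N
- sleeve1 (a joint): brass sleeve of port 1, round, 34 mm across, 26 mm long, slides on the socket: 0 = forward (up; spans 6 to 32 mm above the port point), 0.010 = back (down). 5 to 8 N spring drives it up; pulled fully down it stays back when let go (reads about 0.009). A plug pushed home onto the collar releases it: it springs up and locks the plug. Pulling it back frees the plug again
- port2 (a point): middle socket (port 2): point on its axis where the lower end of a fully seated plug lies, 72 mm above the bench; z up. Mouth of the 20 mm bore 32 mm higher. With the sleeve forward, pawls stop a plug 16 mm above this point, or lock a seated one. With it back, a collar 3 mm above this point gives way at about 5 N
- sleeve2 (a joint): brass sleeve of port 2, round, 34 mm across, 26 mm long, slides on the socket: 0 = forward (up; spans 6 to 32 mm above the port point), 0.010 = back (down). 5 to 8 N spring drives it up; pulled fully down it stays back when let go (reads about 0.009). A plug pushed home onto the collar releases it: it springs up and locks the plug. Pulling it back frees the plug again
- port3 (a point): right socket (port 3): point on its axis where the lower end of a fully seated plug lies, 72 mm above the bench; z up. Mouth of the 20 mm bore 32 mm higher. With the sleeve forward, pawls stop a plug 16 mm above this point, or lock a seated one. With it back, a collar 3 mm above this point gives way at about 5 N
- sleeve3 (a joint): brass sleeve of port 3, round, 34 mm across, 26 mm long, slides on the socket: 0 = forward (up; spans 6 to 32 mm above the port point), 0.010 = back (down). 5 to 8 N spring drives it up; pulled fully down it stays back when let go (reads about 0.009). A plug pushed home onto the collar releases it: it springs up and locks the plug. Pulling it back frees the plug again
- rocker1 (a joint): rocker 1 from the left in the bank, the channel of port 1, 22 x 9.5 mm: 0 = off (rear end up), 0.42 rad = on (rear end down). Stiff, stays where it is put; a push of about 4 N through 3 mm on the raised end flips it fully
- rocker2 (a joint): rocker 2 from the left in the bank, the channel of port 2, 22 x 9.5 mm: 0 = off (rear end up), 0.42 rad = on (rear end down). Stiff, stays where it is put; a push of about 4 N through 3 mm on the raised end flips it fully
- rocker3 (a joint): rocker 3 from the left in the bank, the channel of port 3, 22 x 9.5 mm: 0 = off (rear end up), 0.42 rad = on (rear end down). Stiff, stays where it is put; a push of about 4 N through 3 mm on the raised end flips it fully
- rocker4 (a joint): rightmost rocker of the bank, for the vent valve, on at the start, 22 x 9.5 mm: 0 = off (rear end up), 0.42 rad = on (rear end down). Stiff, stays where it is put; a push of about 4 N through 3 mm on the raised end flips it fully
- beaker: small beaker 51 x 45 x 70 mm behind the tester; not part of the job
- petri_front: petri dish 88 mm across, 16 mm high, in front of the work; not part of the job
Mind the look-alikes: they are no part of the job. Leave any turquoise look-alike of the capsule_c alone.

How it is judged:
By the outcome, as a careful person would: the job done as asked, in the order asked, and still so for the second after the job is handed in, with the robot touching nothing.
Of capsule_a, capsule_b, capsule_c, capsule_d only 2 to 3 are there at a start; the rules pass over those that are not, and their reading is None.
At some moment in a run one of rack may be knocked a few centimetres aside while the robot is not near it.
Once in a run the grip may slacken for a moment while it holds something.
It also fails if it takes over 210 s, if anything falls off the work surface, if the arm or the gripper's body presses on something with over 40 N, if the wrist force passes 120 N, or if a joint passes its speed limit or range.

## Working session

There is one attempt and no reset: what is moved stays moved. The work goes in short steps, Python scripts to look and compute and a tool call to move; the robot and the scene stay as the last step left them, time stands still between calls to the robot, and variables do not carry over. Pictures are saved under pics/ and viewed, about 12 in all and at most 16, crops included, and the job is handed in when it is done.

Besides the shell and the picture viewer there is one more tool, called by a JSON object that holds its "fn" and its "kwargs", one argument or row to a line. carry_out: Moves the arm, as the interface text tells. Its arguments: {"type":"object","properties":{"increments":{"type":"array","items":{"type":"array","items":{"type":"array","items":{"type":"number"}}}},"hand":{"type":"number"},"newtons":{"type":"number"}},"required":["increments"]}

```bash
mkdir -p pics; cat > h.py <<'E'
import numpy as np, cv2
from bench import r
def cap(n,f=None):
    P=r.camera_params(n); im,d=r.capture(n)
    if f: cv2.imwrite('pics/'+f,im[:,:,::-1])
    return im,d,P
def rays(P,u,v):
    K=np.array(P['K']);k=P['k1']
    k=k if np.isscalar(k) else np.ravel(k)[0]
    a=np.stack([(np.asarray(u,float)-K[0,2])/K[0,0],(np.asarray(v,float)-K[1,2])/K[1,1]],-1)
    s=a.copy()
    for _ in range(20): s=a/(1+k*(s**2).sum(-1,keepdims=True))
    return np.concatenate([s,np.ones(s.shape[:-1]+(1,))],-1)
def onz(P,u,v,z):
    R=np.array(P['R']);t=np.array(P['t']);c=-R.T@t; d=rays(P,u,v)@R
    return c+d*((z-c[2])/d[...,2])[...,None]
def cloud(d,P):
    v,u=np.mgrid[:d.shape[0],:d.shape[1]]
    X=(rays(P,u,v)*d[...,None]-np.array(P['t']))@np.array(P['R']); X[d<=0]=np.nan
    return X
def proj(P,X):
    c=np.array(P['R'])@np.array(X,float)+np.array(P['t']); s=c[:2]/c[2]; k=np.ravel(P['k1'])[0]
    s=s*(1+k*(s@s)); K=np.array(P['K']); return K[0,0]*s[0]+K[0,2],K[1,1]*s[1]+K[1,2]
E
python3 - <<'E'
from h import *
s=r.read_state(); print(s)
a,d,P=cap('scene'); b,e,Q=cap('top')
print(P,Q)
cv2.imwrite('pics/a.png',cv2.resize(a[:,:,::-1],(800,600)));cv2.imwrite('pics/b.png',cv2.resize(b[:,:,::-1],(800,600)))
np.savez('s0.npz',a=a,d=d,b=b,e=e)
E
```

```text
{'time_s': 0.0, 'joint_positions': array([-8.82804203e+01,  1.48570961e+01,  8.80104237e+01, -1.35543606e-03,
        7.72354599e+01, -1.16205372e+01]), 'qd': array([-0.01760837,  0.01826993,  0.05326164,  0.01323005, -0.07580118,
       -0.02380929]), 'effort': array([-2.17178153e-04, -4.37310576e+01, -2.84006542e+01,  7.17515987e-02,
        4.09490126e-02, -1.60307213e-04]), 'tool_pos': array([ 0.1269051 , -0.53493112,  0.40394232]), 'tcp_rot': array([[ 9.73016362e-01,  2.30736112e-01, -7.69958583e-05],
       [ 2.30735876e-01, -9.73014764e-01,  1.79583207e-03],
       [ 3.39445204e-04, -1.76513970e-03, -9.99998385e-01]]), 'ft_force': array([-0.70788454,  0.05417716, -0.50614206]), 'torque': array([ 0.00542222, -0.00766129,  0.03797888]), 'finger_gap': 1.0023564714985025}
{'K': array([[401.79066822,   0.        , 251.89248571],
       [  0.        , 401.79066822, 193.06345328],
       [  0.        ,   0.        ,   1.        ]]), 'k1': 0.019760634199611823, 'R': array([[-0.99063524, -0.13538148,  0.01771077],
       [-0.11529084,  0.75994017, -0.63968661],
       [ 0.07314259, -0.63573799, -0.76843176]]), 't': array([0.51399706, 0.14838847, 1.03286767])} {'K': array([[393.29726006,   0.        , 253.21059018],
       [  0.        , 393.29726006, 193.88738527],
       [  0.        ,   0.        ,   1.        ]]), 'k1': 0.04074644251351112, 'R': array([[ 0.00448267, -0.99969832,  0.02414913],
       [-0.99049255, -0.00775921, -0.13734738],
       [ 0.13749333, -0.02330385, -0.99022852]]), 't': array([-0.05729486,  0.53439005,  1.14751694])}
```

View pics/a.png

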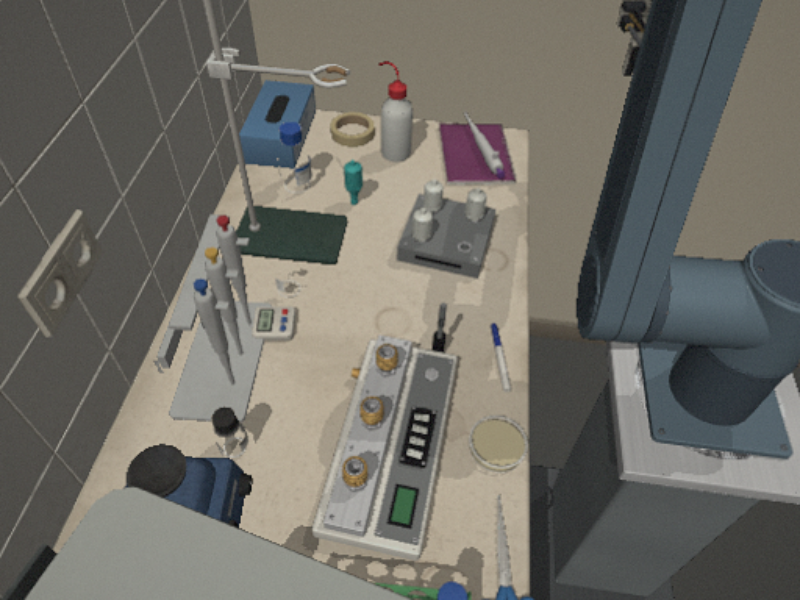

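View pics/b.png

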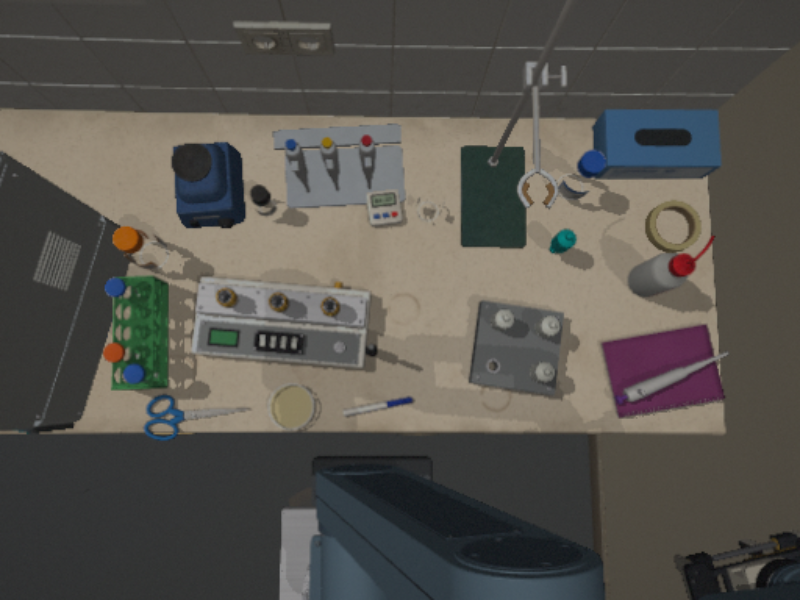

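The top view (800x600) shows the rack at about (517,348). Three white capsules stand in it at (503,319), (550,325) and (545,372), and the hole at (493,366) is empty. The look-alikes are the turquoise one at (563,241), which I leave alone, and the pipettes and bottles, which don't match. The tester ports are at (227,297), (278,301) and (330,306), the rockers at about (280,342), and the holster with stylus at (372,350).

```bash
python3 - <<'E'
from h import *
z=np.load('s0.npz')
P={n:r.camera_params(n) for n in('scene','top')}
for n,im,d in(('top',z['b'],z['e']),('scene',z['a'],z['d'])):
    X=cloud(d,P[n]); x,y,h=X[...,0],X[...,1],X[...,2]
    p=P[n]
    for nm,(uv),zz in(('tester',(275,325),.034),('rack',(517,348),.038)):
        c=onz(P['top'],uv[0]*.64,uv[1]*.64,zz)
        m=(abs(x-c[0])<.2)&(abs(y-c[1])<.25)&(h>(.022 if nm=='tester' else .03))&(h<(.06 if nm=='tester' else .045))
        lab=cv2.connectedComponents(m.astype(np.uint8))[1]; k=np.bincount(lab[lab>0]).argmax(); q=X[lab==k]
        print(n,nm,len(q),cv2.minAreaRect((q[:,:2]*1000).astype(np.float32)),'med z',np.median(q[:,2]))
    q=(h>.09)&(h<.12)
    lab,st=cv2.connectedComponentsWithStats(q.astype(np.uint8))[1:3]
    for k in range(1,len(st)):
        if 15<st[k,4]<400:
            t=X[lab==k]; print(n,st[k],t[:,:2].mean(0).round(4),((t.max(0)+t.min(0))/2).round(4),t[:,2].max().round(3))
T=z['b'][165:250,110:260]; S=z['a'][195:370,190:310]
cv2.imwrite('pics/c.png',np.hstack([cv2.resize(T,None,fx=4,fy=4,interpolation=2)[:340,:,::-1]]))
cv2.imwrite('pics/d.png',cv2.resize(z['b'][180:260,290:370],None,fx=6,fy=6,interpolation=2)[:,:,::-1])
E
```

```text
top tester 5126 ((504.20843505859375, 158.74945068359375), (344.8162841796875, 162.3597412109375), 86.07635498046875) med z 0.03655920610238864
top rack 2318 ((452.1799011230469, -287.53973388671875), (160.96348571777344, 162.58651733398438), 81.55375671386719) med z 0.037746136005331776
top [318  91   5   6  17] [ 0.8251 -0.2469] [ 0.8264 -0.248   0.1051] 0.118
top [160 118  11  11  85] [0.734  0.2064] [0.734  0.2058 0.0944] 0.099
top [ 87 147   9   8  24] [0.6471 0.407 ] [0.6452 0.4099 0.1064] 0.118
top [356 146  13  13 114] [ 0.6518 -0.3696] [ 0.6532 -0.3708  0.1001] 0.11
top [ 82 156  10   6  16] [0.6186 0.4124] [0.6206 0.4148 0.113 ] 0.119
top [413 162  21  24 143] [ 0.5801 -0.5275] [ 0.5881 -0.5392  0.105 ] 0.12
top [ 67 178  14  12  93] [0.549  0.4442] [0.5488 0.4459 0.1134] 0.12
top [138 184  13  12  85] [0.5364 0.2569] [0.5365 0.2575 0.0992] 0.108
top [172 187  13  12  78] [0.5287 0.1612] [0.5286 0.1613 0.0989] 0.107
top [205 190  13  12  71] [0.5203 0.0668] [0.5212 0.0675 0.0988] 0.107
top [317 197  12  13 126] [ 0.5012 -0.2506] [ 0.502  -0.2512  0.1005] 0.111
top [345 202 
[... 1457 characters left out ...]
 -0.2448] [ 0.502  -0.2482  0.1003] 0.11
scene [152 188   6   8  37] [0.7643 0.0052] [0.7648 0.004  0.1048] 0.119
scene [280 201   5   8  34] [ 0.447  -0.0028] [ 0.447  -0.0029  0.1052] 0.119
scene [146 207   7   9  39] [0.7592 0.0678] [0.7606 0.0663 0.1062] 0.12
scene [240 220  14  15 131] [0.5236 0.0726] [0.5235 0.0708 0.0981] 0.106
scene [140 228   7   8  37] [0.7549 0.1248] [0.7558 0.1231 0.1045] 0.118
scene [230 254  15  15 151] [0.5307 0.167 ] [0.5312 0.1664 0.0975] 0.105
scene [135 260  16  14 146] [0.7351 0.2064] [0.7358 0.2062 0.0924] 0.095
scene [219 292  16  17 167] [0.5381 0.261 ] [0.5381 0.2589 0.098 ] 0.106
scene [280 372  20  12 133] [0.3996 0.3985] [0.3985 0.3978 0.1152] 0.12
```

View pics/c.png

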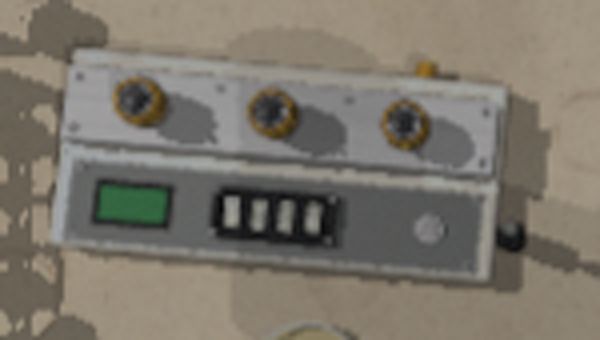

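The crop shows ports 1 to 3 with black bores in brass rings at crop pixels (138,102), (270,113) and (405,123). The four rockers run from (232,215) to (314,220), and the holster is at (512,236).

```bash
cat >> h.py <<'E'
from scipy.spatial.transform import Rotation as Ro
def down(a):  # tool x axis at world angle a (deg), pointing down
    c,s=np.cos(np.radians(a)),np.sin(np.radians(a)); return np.array([[c,s,0],[s,-c,0],[0,0,-1.]])
def plan(way,step=4.0,turn=9,start=None):
    """way: list of (tcp xyz, x-angle, step cm). prints rows from measured pose"""
    s=r.read_state(); p,R=(np.array(s['tool_pos']),np.array(s['tcp_rot'])) if start is None else start
    rows=[]
    for w in way:
        g=np.array(w[0],float); G=down(w[1]); st=w[2] if len(w)>2 else step
        rv=Ro.from_matrix(R.T@G).as_rotvec(); n=max(1,int(np.ceil(np.linalg.norm(g-p)*100/st)),int(np.ceil(np.degrees(np.linalg.norm(rv))/turn)))
        dp=(g-p)/n
        for i in range(n):
            Ri=R@Ro.from_rotvec(rv*i/n).as_matrix()
            t=Ri.T@dp*100; rows.append([round(float(v),2) for v in t]+[round(float(v),3)+0. for v in rv/n])
        p,R=g,G
        rows[-1].append('<')
    print(len(rows)); 
    for x in rows: print(x)
E
python3 - <<'E'
from h import *
s=r.read_state();W=r.camera_params('wrist')
R=np.array(W['R']);c=-R.T@np.array(W['t']); T=s['tcp_rot']
print('cam in tool',T.T@(c-s['tool_pos']),'\naxes',(T.T@R.T).round(3),W['K'],W['k1'])
plan([((.40,.10,.42),40,4.5),((.47,.17,.40),85.5,4)])
E
```

```text
cam in tool [ 0.06741764 -0.00067893  0.01919941] 
axes [[ 0.001 -0.97  -0.243]
 [ 1.     0.001 -0.   ]
 [ 0.    -0.243  0.97 ]] [[322.61192391   0.         253.84584833]
 [  0.         322.61192391 194.90422885]
 [  0.           0.           1.        ]] -0.003460813919546458
22
[2.58, -3.47, -0.09, 0.0, 0.0, -0.029]
[2.68, -3.39, -0.09, 0.0, 0.0, -0.029]
[2.77, -3.31, -0.09, 0.0, 0.0, -0.029]
[2.87, -3.23, -0.09, 0.0, 0.0, -0.029]
[2.96, -3.15, -0.1, 0.0, 0.0, -0.029]
[3.05, -3.06, -0.1, 0.0, 0.0, -0.029]
[3.14, -2.97, -0.1, 0.0, 0.0, -0.029]
[3.22, -2.88, -0.1, 0.0, 0.0, -0.029]
[3.31, -2.78, -0.1, 0.0, 0.0, -0.029]
[3.39, -2.68, -0.1, 0.0, 0.0, -0.029]
[3.46, -2.58, -0.1, 0.0, 0.0, -0.029]
[3.54, -2.48, -0.1, 0.0, 0.0, -0.029]
[3.61, -2.38, -0.1, 0.0, 0.0, -0.029]
[3.67, -2.27, -0.1, 0.0, 0.0, -0.029]
[3.74, -2.16, -0.1, 0.0, 0.0, -0.029]
[3.8, -2.05, -0.1, 0.0, 0.0, -0.029, '<']
[1.64, -0.14, 0.33, 0.0, 0.0, -0.132]
[1.65, 0.07, 0.33, 0.0, 0.0, -0.132]
[1.62, 0.29, 0.33, 0.0, 0.0, -0.132]
[1.57, 0.5, 0.33, 0.0, 0.0, -0.132]
[1.49, 0.71, 0.33, 0.0, 0.0, -0.132]
[1.39, 0.9, 0.33, 0.0, 0.0, -0.132, '<']
```

```bash
python3 - <<'E'
from h import *
plan([((.38,.0,.42),50,4.5),((.49,.18,.42),85.5,4.5)])
E
```

```text
19
[2.64, -3.3, -0.11, 0.0, 0.0, -0.046]
[2.79, -3.18, -0.11, 0.0, 0.0, -0.046]
[2.93, -3.05, -0.11, 0.0, 0.0, -0.046]
[3.07, -2.91, -0.11, 0.0, 0.0, -0.046]
[3.2, -2.77, -0.11, 0.0, 0.0, -0.046]
[3.32, -2.62, -0.11, 0.0, 0.0, -0.046]
[3.44, -2.46, -0.11, 0.0, 0.0, -0.046]
[3.54, -2.3, -0.11, 0.0, 0.0, -0.046]
[3.65, -2.14, -0.11, 0.0, 0.0, -0.046]
[3.74, -1.97, -0.11, 0.0, 0.0, -0.046]
[3.83, -1.8, -0.11, 0.0, 0.0, -0.046]
[3.9, -1.62, -0.11, 0.0, 0.0, -0.046]
[3.97, -1.44, -0.11, 0.0, 0.0, -0.046]
[4.04, -1.26, -0.11, 0.0, 0.0, -0.046, '<']
[4.17, -0.63, 0.0, 0.0, 0.0, -0.124]
[4.22, -0.11, 0.0, 0.0, 0.0, -0.124]
[4.2, 0.41, 0.0, 0.0, 0.0, -0.124]
[4.12, 0.93, 0.0, 0.0, 0.0, -0.124]
[3.97, 1.43, 0.0, 0.0, 0.0, -0.124, '<']
```

{"fn": "carry_out", "kwargs": {
  "increments": [
    [[2.64, -3.3, -0.11, 0, 0, -0.046], [2.79, -3.18, -0.11, 0, 0, -0.046], [2.93, -3.05, -0.11, 0, 0, -0.046], [3.07, -2.91, -0.11, 0, 0, -0.046], [3.2, -2.77, -0.11, 0, 0, -0.046], [3.32, -2.62, -0.11, 0, 0, -0.046], [3.44, -2.46, -0.11, 0, 0, -0.046], [3.54, -2.3, -0.11, 0, 0, -0.046], [3.65, -2.14, -0.11, 0, 0, -0.046], [3.74, -1.97, -0.11, 0, 0, -0.046]]
  ],
  "hand": 0.35,
  "newtons": 30
}}

```text
time_s: 1.35
tool_pos: [0.3074, -0.1513, 0.4157]
tcp_rot: [[0.769, 0.64, 0.0], [0.64, -0.769, 0.0], [0.0, -0.0, -1.0]]
ft_force: [0.9, -0.8, -0.2]
finger_gap: 0.65
```

{"fn": "carry_out", "kwargs": {
  "increments": [
    [[3.83, -1.8, -0.11, 0, 0, -0.046], [3.9, -1.62, -0.11, 0, 0, -0.046], [3.97, -1.44, -0.11, 0, 0, -0.046], [4.04, -1.26, -0.11, 0, 0, -0.046], [4.17, -0.63, 0, 0, 0, -0.124], [4.22, -0.11, 0, 0, 0, -0.124], [4.2, 0.41, 0, 0, 0, -0.124], [4.12, 0.93, 0, 0, 0, -0.124], [3.97, 1.43, 0, 0, 0, -0.124], [0, 0, 0, 0, 0, 0]]
  ]
}}

```text
time_s: 2.6
tool_pos: [0.4889, 0.1829, 0.4192]
tcp_rot: [[0.071, 0.998, -0.001], [0.998, -0.071, 0.0], [0.0, -0.001, -1.0]]
ft_force: [-0.5, 0.2, 0.1]
finger_gap: 0.651
```

```bash
python3 - <<'E'
from h import *
s=r.read_state();print(s['time_s'],s['tool_pos'],s['tcp_rot'].round(4),s['finger_gap'],s['joint_positions'])
a,d,P=cap('wrist'); np.savez('w1.npz',a=a,d=d,**P)
cv2.imwrite('pics/e.png',cv2.resize(a[:,:,::-1],(768,576)))
X=cloud(d,P);h=X[...,2]
m=((h>.025)&(h<.06)).astype(np.uint8);lab=cv2.connectedComponents(m)[1]; k=np.bincount(lab[lab>0]).argmax(); q=X[lab==k]
print(cv2.minAreaRect((q[:,:2]*1000).astype(np.float32)))
lab,st=cv2.connectedComponentsWithStats(((h>.09)&(h<.15)).astype(np.uint8))[1:3]
for k in range(1,len(st)):
    if st[k,4]>15: t=X[lab==k]; print(st[k],((t.max(0)+t.min(0))/2).round(4),t.mean(0).round(4),(t.max(0)-t.min(0)).round(3))
E
```

```text
2.6 [0.48887001 0.18291879 0.41923988] [[ 7.050e-02  9.975e-01 -1.200e-03]
 [ 9.975e-01 -7.050e-02  3.000e-04]
 [ 2.000e-04 -1.200e-03 -1.000e+00]] 0.6508475787630322 [8.25007348e+00 1.13873237e+01 9.03504964e+01 2.45795682e-02
 7.83258449e+01 1.22887883e+01]
((503.123291015625, 193.5032196044922), (274.5854187011719, 151.17616271972656), 85.35372924804688)
[505   0   7  66 276] [0.7222 0.3042 0.0928] [0.7218 0.3063 0.0916] [0.011 0.053 0.005]
[284  82  38  39 763] [0.5377 0.2588 0.0984] [0.5371 0.2589 0.102 ] [0.033 0.033 0.017]
[493 128  19  34 494] [0.7274 0.206  0.0934] [0.7267 0.2062 0.0941] [0.018 0.031 0.007]
[280 184  36  37 731] [0.5302 0.1646 0.0983] [0.5296 0.1662 0.1012] [0.034 0.033 0.016]
```

View pics/e.png

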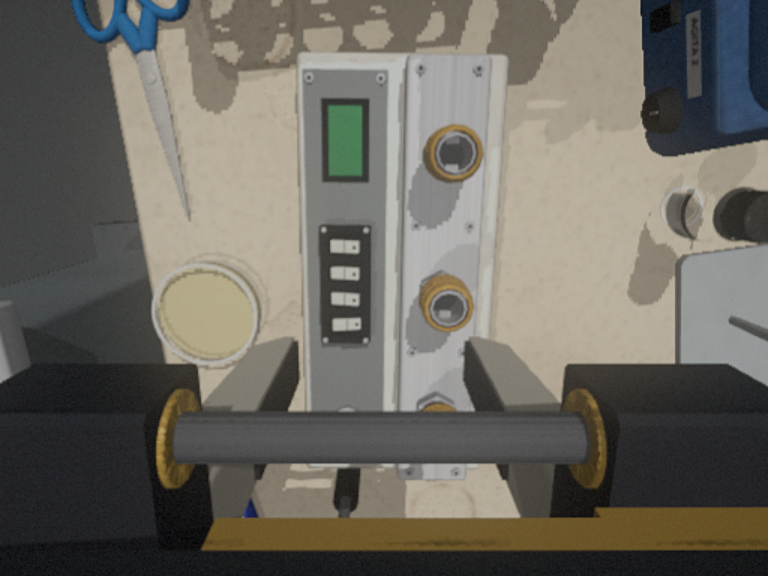

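The wrist view (768x576) shows port 1 at (453,152), port 2 at (446,303) and port 3 partly hidden at (437,405). The rockers run from (345,246) to (345,324), with the vent as the lowest one and the holster at (347,480). I start with sleeve 1.

```bash
python3 - <<'E'
from h import *
plan([((.5377,.259,.33),85.4,4.),((.5377,.259,.260),85.4,1.2)])
E
```

```text
10
[2.02, 1.1, 2.23, 0.0, 0.0, 0.002]
[2.02, 1.09, 2.23, 0.0, 0.0, 0.002]
[2.02, 1.09, 2.23, 0.0, 0.0, 0.002]
[2.02, 1.08, 2.23, 0.0, 0.0, 0.002, '<']
[0.0, 0.0, 1.17, 0.0, 0.0, 0.0]
[0.0, 0.0, 1.17, 0.0, 0.0, 0.0]
[0.0, 0.0, 1.17, 0.0, 0.0, 0.0]
[0.0, 0.0, 1.17, 0.0, 0.0, 0.0]
[0.0, 0.0, 1.17, 0.0, 0.0, 0.0]
[0.0, 0.0, 1.17, 0.0, 0.0, 0.0, '<']
```

{"fn": "carry_out", "kwargs": {
  "increments": [
    [[2.02, 1.1, 2.23, 0, 0, 0.002], [2.02, 1.09, 2.23, 0, 0, 0.002], [2.02, 1.09, 2.23, 0, 0, 0.002], [2.02, 1.08, 2.23, 0, 0, 0.002], [0, 0, 1.17, 0, 0, 0], [0, 0, 1.17, 0, 0, 0], [0, 0, 1.17, 0, 0, 0], [0, 0, 1.17, 0, 0, 0], [0, 0, 1.17, 0, 0, 0], [0, 0, 1.17, 0, 0, 0]]
  ]
}}

```text
time_s: 3.9
tool_pos: [0.5378, 0.2582, 0.2601]
tcp_rot: [[0.082, 0.997, 0.0], [0.997, -0.082, 0.0], [0.0, 0.0, -1.0]]
ft_force: [0.4, 0.2, 0.5]
finger_gap: 0.653
```

{"fn": "carry_out", "kwargs": {
  "increments": [
    [[0, 0, 0, 0, 0, 0], [0, 0, 0, 0, 0, 0], [0, 0, 0, 0, 0, 0], [0, 0, 0, 0, 0, 0], [0, 0, 0, 0, 0, 0], [0, 0, 0, 0, 0, 0], [0, 0, 0, 0, 0, 0], [0, 0, 0, 0, 0, 0], [0, 0, 0, 0, 0, 0], [0, 0, 0, 0, 0, 0]]
  ],
  "hand": 1,
  "newtons": 30
}}

```text
time_s: 5.15
tool_pos: [0.538, 0.2583, 0.2612]
tcp_rot: [[0.082, 0.997, 0.001], [0.997, -0.082, 0.0], [0.0, 0.001, -1.0]]
ft_force: [-0.9, 0.5, 6.3]
finger_gap: 0.368
```

```bash
python3 - <<'E'
from h import *
s=r.read_state();print({k:np.round(s[k],4) for k in('time_s','tool_pos','tcp_rot','ft_force','torque','finger_gap')})
E
```

```text
{'time_s': np.float64(5.15), 'tool_pos': array([0.538 , 0.2583, 0.2612]), 'tcp_rot': array([[ 8.190e-02,  9.966e-01,  8.000e-04],
       [ 9.966e-01, -8.190e-02,  3.000e-04],
       [ 4.000e-04,  8.000e-04, -1.000e+00]]), 'ft_force': array([-0.8918,  0.4691,  6.2842]), 'torque': array([0.0539, 0.1058, 0.0025]), 'finger_gap': np.float64(0.3681)}
```

{"fn": "carry_out", "kwargs": {
  "increments": [
    [[0, 0, 0.25, 0, 0, 0], [0, 0, 0.25, 0, 0, 0], [0, 0, 0.25, 0, 0, 0], [0, 0, 0.25, 0, 0, 0], [0, 0, 0.1, 0, 0, 0], [0, 0, 0.1, 0, 0, 0], [0, 0, 0, 0, 0, 0], [0, 0, 0, 0, 0, 0], [0, 0, 0, 0, 0, 0], [0, 0, 0, 0, 0, 0]]
  ]
}}

```text
time_s: 6.4
tool_pos: [0.5379, 0.2583, 0.2507]
tcp_rot: [[0.082, 0.997, 0.001], [0.997, -0.082, 0.0], [0.001, 0.001, -1.0]]
ft_force: [-4.6, -2.0, 14.4]
finger_gap: 0.365
```

```bash
python3 - <<'E'
from h import *
s=r.read_state();print({k:np.round(s[k],4) for k in('tool_pos','ft_force','finger_gap')})
E
```

```text
{'tool_pos': array([0.5379, 0.2583, 0.2507]), 'ft_force': array([-4.5724, -2.0296, 14.4491]), 'finger_gap': np.float64(0.3646)}
```

{"fn": "carry_out", "kwargs": {
  "increments": [
    [[0, 0, 0.1, 0, 0, 0], [0, 0, 0.1, 0, 0, 0], [0, 0, 0.1, 0, 0, 0], [0, 0, 0, 0, 0, 0], [0, 0, 0, 0, 0, 0], [0, 0, 0, 0, 0, 0], [0, 0, 0, 0, 0, 0], [0, 0, 0, 0, 0, 0], [0, 0, 0, 0, 0, 0], [0, 0, 0, 0, 0, 0]]
  ]
}}

```text
time_s: 7.65
tool_pos: [0.5377, 0.2584, 0.2505]
tcp_rot: [[0.081, 0.997, 0.003], [0.997, -0.081, 0.001], [0.001, 0.003, -1.0]]
ft_force: [-10.9, -2.4, 33.2]
finger_gap: 0.365
```

{"fn": "carry_out", "kwargs": {
  "increments": [
    [[0, 0, -0.3, 0, 0, 0], [0, 0, 0, 0, 0, 0], [0, 0, 0, 0, 0, 0], [0, 0, 0, 0, 0, 0], [0, 0, -1, 0, 0, 0], [0, 0, -1, 0, 0, 0], [0, 0, -2, 0, 0, 0], [0, 0, -2, 0, 0, 0], [0, 0, -2, 0, 0, 0], [0, 0, 0, 0, 0, 0]]
  ],
  "hand": 0.35
}}

```text
time_s: 8.9
tool_pos: [0.5384, 0.2584, 0.3313]
tcp_rot: [[0.082, 0.997, 0.005], [0.997, -0.082, 0.001], [0.002, 0.005, -1.0]]
ft_force: [0.6, -0.7, -0.9]
finger_gap: 0.652
```

```bash
python3 - <<'E'
from h import *
a,d,P=cap('wrist'); 
X=cloud(d,P);h=X[...,2]
for p in((.538,.2585),(.530,.164)):
    rr=np.hypot(X[...,0]-p[0],X[...,1]-p[1]); m=(rr>.0105)&(rr<.017)&(h>.07)
    print(np.histogram(h[m],bins=np.arange(.07,.12,.004))[0],np.percentile(h[m],[50,90]))
b,e,Q=cap('top');X=cloud(e,Q);h=X[...,2]
for p in((.538,.2585),(.530,.164),(.522,.069)):
    rr=np.hypot(X[...,0]-p[0],X[...,1]-p[1]); m=(rr<.02)&(h>.07); print(np.percentile(h[m],[25,50,75,90]))
cv2.imwrite('pics/f.png',cv2.resize(a[:,:,::-1],(640,480)))
plan([((.5303,.1640,.33),85.4,4.),((.5303,.1640,.260),85.4,1.4)])
E
```

```text
[ 45  68  81  64  89 223 495 109 210   0   0   0] [0.09490347 0.10356568]
[  0   8  18  47 113 165 175 218 483   1   0   0] [0.09954098 0.10460699]
[0.5480136  0.55051342 0.55174313 0.55277412]
[0.0860644  0.09700856 0.10193681 0.10399554]
[0.08572258 0.09691771 0.1029306  0.10475838]
9
[-3.15, 0.01, -0.04, 0.0, 0.0, -0.001]
[-3.15, 0.01, -0.04, 0.0, 0.0, -0.001]
[-3.15, 0.01, -0.04, 0.0, 0.0, -0.001, '<']
[0.0, 0.0, 1.17, 0.0, 0.0, 0.0]
[0.0, 0.0, 1.17, 0.0, 0.0, 0.0]
[0.0, 0.0, 1.17, 0.0, 0.0, 0.0]
[0.0, 0.0, 1.17, 0.0, 0.0, 0.0]
[0.0, 0.0, 1.17, 0.0, 0.0, 0.0]
[0.0, 0.0, 1.17, 0.0, 0.0, 0.0, '<']
```

View pics/f.png

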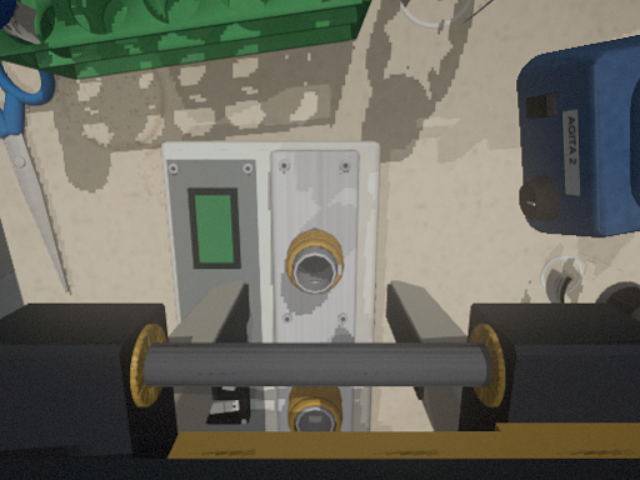

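Sleeve 1 now sits about 10 mm lower and stays there; the steel socket tip stands proud at (315,270). Sleeve 2 is next.

{"fn": "carry_out", "kwargs": {
  "increments": [
    [[-3.15, 0.01, -0.04, 0, 0, -0.001], [-3.15, 0.01, -0.04, 0, 0, -0.001], [-3.15, 0.01, -0.04, 0, 0, -0.001], [0, 0, 1.17, 0, 0, 0], [0, 0, 1.17, 0, 0, 0], [0, 0, 1.17, 0, 0, 0], [0, 0, 1.17, 0, 0, 0], [0, 0, 1.17, 0, 0, 0], [0, 0, 1.17, 0, 0, 0], [0, 0, 0, 0, 0, 0]]
  ]
}}

```text
time_s: 10.25
tool_pos: [0.5301, 0.164, 0.2586]
tcp_rot: [[0.079, 0.997, -0.002], [0.997, -0.079, -0.0], [-0.0, -0.002, -1.0]]
ft_force: [0.1, -0.5, 0.7]
finger_gap: 0.645
```

{"fn": "carry_out", "kwargs": {
  "increments": [
    [[0, 0, 0, 0, 0, 0], [0, 0, 0, 0, 0, 0], [0, 0, 0, 0, 0, 0], [0, 0, 0, 0, 0, 0], [0, 0, 0, 0, 0, 0], [0, 0, 0, 0, 0, 0], [0, 0, 0.2, 0, 0, 0], [0, 0, 0.25, 0, 0, 0], [0, 0, 0.25, 0, 0, 0], [0, 0, 0.25, 0, 0, 0]]
  ],
  "hand": 1
}}

```text
time_s: 11.5
tool_pos: [0.5303, 0.1641, 0.2511]
tcp_rot: [[0.079, 0.997, 0.0], [0.997, -0.079, 0.0], [0.0, 0.0, -1.0]]
ft_force: [-4.8, 0.6, 7.9]
finger_gap: 0.369
```

{"fn": "carry_out", "kwargs": {
  "increments": [
    [[0, 0, 0.15, 0, 0, 0], [0, 0, 0.1, 0, 0, 0], [0, 0, 0.1, 0, 0, 0], [0, 0, 0.1, 0, 0, 0], [0, 0, 0, 0, 0, 0], [0, 0, 0, 0, 0, 0], [0, 0, 0, 0, 0, 0], [0, 0, 0, 0, 0, 0], [0, 0, 0, 0, 0, 0], [0, 0, 0, 0, 0, 0]]
  ]
}}

```text
time_s: 12.75
tool_pos: [0.5304, 0.1642, 0.246]
tcp_rot: [[0.079, 0.997, -0.0], [0.997, -0.079, 0.0], [0.0, -0.0, -1.0]]
ft_force: [-3.5, 0.3, 7.3]
finger_gap: 0.369
```

{"fn": "carry_out", "kwargs": {
  "increments": [
    [[0, 0, -0.3, 0, 0, 0], [0, 0, 0, 0, 0, 0], [0, 0, 0, 0, 0, 0], [0, 0, 0, 0, 0, 0], [0, 0, -1, 0, 0, 0], [0, 0, -1, 0, 0, 0], [0, 0, -2, 0, 0, 0], [0, 0, -2, 0, 0, 0], [0, 0, -2, 0, 0, 0], [0, 0, 0, 0, 0, 0]]
  ],
  "hand": 0.35
}}

```text
time_s: 14.0
tool_pos: [0.5311, 0.1641, 0.3311]
tcp_rot: [[0.079, 0.997, 0.005], [0.997, -0.079, 0.001], [0.001, 0.005, -1.0]]
ft_force: [0.6, 0.2, 0.2]
finger_gap: 0.649
```

```bash
python3 - <<'E'
from h import *
a,d,P=cap('wrist'); np.savez('w2.npz',a=a,d=d,**P)
X=cloud(d,P);h=X[...,2]
for p in((.538,.2585),(.530,.164)):
    rr=np.hypot(X[...,0]-p[0],X[...,1]-p[1]); m=(rr>.0105)&(rr<.017)&(h>.07)
    print(np.histogram(h[m],bins=np.arange(.07,.12,.004))[0])
b,e,Q=cap('top')
plan([((.5227,.0695,.33),85.4,4.),((.5227,.0695,.260),85.4,1.4)])
E
```

```text
[ 55  67  46  44 103 230 643  46 244   3   0   0]
[ 56  82  82  80 106 261 471 123 206   0   0   0]
9
[-3.16, -0.01, -0.04, 0.0, 0.0, 0.0]
[-3.16, -0.0, -0.04, 0.0, 0.0, 0.0]
[-3.16, -0.0, -0.04, 0.0, 0.0, 0.0, '<']
[0.0, 0.0, 1.17, 0.0, 0.0, 0.0]
[0.0, 0.0, 1.17, 0.0, 0.0, 0.0]
[0.0, 0.0, 1.17, 0.0, 0.0, 0.0]
[0.0, 0.0, 1.17, 0.0, 0.0, 0.0]
[0.0, 0.0, 1.17, 0.0, 0.0, 0.0]
[0.0, 0.0, 1.17, 0.0, 0.0, 0.0, '<']
```

{"fn": "carry_out", "kwargs": {
  "increments": [
    [[-3.16, -0.01, -0.04, 0, 0, 0], [-3.16, 0, -0.04, 0, 0, 0], [-3.16, 0, -0.04, 0, 0, 0], [0, 0, 1.17, 0, 0, 0], [0, 0, 1.17, 0, 0, 0], [0, 0, 1.17, 0, 0, 0], [0, 0, 1.17, 0, 0, 0], [0, 0, 1.17, 0, 0, 0], [0, 0, 1.17, 0, 0, 0], [0, 0, 0, 0, 0, 0]]
  ]
}}

```text
time_s: 15.35
tool_pos: [0.5225, 0.0696, 0.2587]
tcp_rot: [[0.079, 0.997, -0.002], [0.997, -0.079, 0.0], [0.0, -0.002, -1.0]]
ft_force: [0.0, 0.4, 0.3]
finger_gap: 0.651
```

{"fn": "carry_out", "kwargs": {
  "increments": [
    [[0, 0, 0, 0, 0, 0], [0, 0, 0, 0, 0, 0], [0, 0, 0, 0, 0, 0], [0, 0, 0, 0, 0, 0], [0, 0, 0, 0, 0, 0], [0, 0, 0, 0, 0, 0], [0, 0, 0.2, 0, 0, 0], [0, 0, 0.25, 0, 0, 0], [0, 0, 0.25, 0, 0, 0], [0, 0, 0.25, 0, 0, 0]]
  ],
  "hand": 1
}}

```text
time_s: 16.6
tool_pos: [0.5227, 0.0696, 0.2508]
tcp_rot: [[0.079, 0.997, -0.0], [0.997, -0.079, -0.0], [-0.0, -0.0, -1.0]]
ft_force: [-4.7, -0.6, 7.3]
finger_gap: 0.37
```

{"fn": "carry_out", "kwargs": {
  "increments": [
    [[0, 0, 0.15, 0, 0, 0], [0, 0, 0.1, 0, 0, 0], [0, 0, 0.1, 0, 0, 0], [0, 0, 0.1, 0, 0, 0], [0, 0, 0, 0, 0, 0], [0, 0, 0, 0, 0, 0], [0, 0, 0, 0, 0, 0], [0, 0, 0, 0, 0, 0], [0, 0, 0, 0, 0, 0], [0, 0, 0, 0, 0, 0]]
  ]
}}

```text
time_s: 17.85
tool_pos: [0.5225, 0.0696, 0.2494]
tcp_rot: [[0.078, 0.997, 0.001], [0.997, -0.078, -0.001], [-0.0, 0.001, -1.0]]
ft_force: [-14.0, -0.4, 35.4]
finger_gap: 0.364
```

{"fn": "carry_out", "kwargs": {
  "increments": [
    [[0, 0, -0.3, 0, 0, 0], [0, 0, 0, 0, 0, 0], [0, 0, 0, 0, 0, 0], [0, 0, 0, 0, 0, 0], [0, 0, -1, 0, 0, 0], [0, 0, -1, 0, 0, 0], [0, 0, -2, 0, 0, 0], [0, 0, -2, 0, 0, 0], [0, 0, -2, 0, 0, 0], [0, 0, -2, 0, 0, 0]]
  ],
  "hand": 0.35
}}

```text
time_s: 19.1
tool_pos: [0.5229, 0.0695, 0.3504]
tcp_rot: [[0.079, 0.997, 0.001], [0.997, -0.079, -0.0], [-0.0, 0.001, -1.0]]
ft_force: [0.1, 0.3, 0.4]
finger_gap: 0.645
```

```bash
python3 - <<'E'
from h import *
a,d,P=cap('wrist')
X=cloud(d,P);h=X[...,2]
for p in((.5305,.164),(.5228,.0695)):
    rr=np.hypot(X[...,0]-p[0],X[...,1]-p[1]); m=(rr>.0105)&(rr<.017)&(h>.07)
    print(np.histogram(h[m],bins=np.arange(.07,.12,.004))[0])
b,e,Q=cap('top'); X=cloud(e,Q);h=X[...,2]
m=((h>.03)&(h<.045)&(abs(X[...,0]-.45)<.2)&(abs(X[...,1]+.29)<.2)).astype(np.uint8);lab=cv2.connectedComponents(m)[1]; k=np.bincount(lab[lab>0]).argmax(); q=X[lab==k]
print(cv2.minAreaRect((q[:,:2]*1000).astype(np.float32)))
plan([((.50,-.22,.42),85,4.)])
E
```

```text
[ 38  45  37  23  79 197 539  44 227   1   0   0]
[ 54  80  73  73  91 218 421  97 168   0   0   0]
((452.4703674316406, -287.7130126953125), (160.59780883789062, 163.33438110351562), 81.5134506225586)
8
[-3.63, -0.0, -0.85, 0.001, 0.0, 0.001]
[-3.63, -0.0, -0.85, 0.001, 0.0, 0.001]
[-3.63, 0.0, -0.85, 0.001, 0.0, 0.001]
[-3.63, 0.0, -0.85, 0.001, 0.0, 0.001]
[-3.63, 0.01, -0.85, 0.001, 0.0, 0.001]
[-3.63, 0.01, -0.85, 0.001, 0.0, 0.001]
[-3.63, 0.01, -0.85, 0.001, 0.0, 0.001]
[-3.63, 0.02, -0.85, 0.001, 0.0, 0.001, '<']
```

Sleeves 2 and 3 are also down. Now I look at the rack.

{"fn": "carry_out", "kwargs": {
  "increments": [
    [[-3.63, 0, -0.85, 0, 0, 0], [-3.63, 0, -0.85, 0, 0, 0], [-3.63, 0, -0.85, 0, 0, 0], [-3.63, 0, -0.85, 0, 0, 0], [-3.63, 0.01, -0.85, 0, 0, 0], [-3.63, 0.01, -0.85, 0, 0, 0], [-3.63, 0.01, -0.85, 0, 0, 0], [-3.0, 0.02, -0.85, 0, 0, 0], [0, 0, 0, 0, 0, 0], [0, 0, 0, 0, 0, 0]]
  ]
}}

```text
time_s: 20.45
tool_pos: [0.5008, -0.2132, 0.416]
tcp_rot: [[0.079, 0.997, -0.001], [0.997, -0.079, 0.001], [0.001, -0.001, -1.0]]
ft_force: [-0.3, 0.0, 0.4]
finger_gap: 0.655
```

```bash
python3 - <<'E'
from h import *
print(r.read_state()['tool_pos'])
a,d,P=cap('wrist'); cv2.imwrite('pics/g.png',cv2.resize(a[:,:,::-1],(640,480)))
X=cloud(d,P);h=X[...,2]
lab,st=cv2.connectedComponentsWithStats(((h>.065)&(h<.15)&(X[...,0]<.75)).astype(np.uint8))[1:3]
for k in range(1,len(st)):
    if st[k,4]>60:
        t=X[lab==k]; top=t[t[:,2]>t[:,2].max()-.006]; b=t[(t[:,2]>.09)&(t[:,2]<.1)]
        print(st[k],((t.max(0)+t.min(0))/2).round(4),'top',top.mean(0).round(4),'body',((b.max(0)+b.min(0))/2).round(4),(b.max(0)-b.min(0)).round(3))
m=((h>.03)&(h<.045)).astype(np.uint8);lab=cv2.connectedComponents(m)[1]; k=np.bincount(lab[lab>0]).argmax(); q=X[lab==k]
print(cv2.minAreaRect((q[:,:2]*1000).astype(np.float32)))
E
```

```text
[ 0.50080626 -0.21315639  0.41604084]
[ 240  198   37   43 1239] [ 0.5022 -0.2494  0.0886] top [ 0.5018 -0.2494  0.1097] body [ 0.5022 -0.2495  0.095 ] [0.036 0.036 0.01 ]
[238 309  28   7 140] [ 0.4882 -0.3424  0.1037] top [ 0.4894 -0.336   0.1102] body [ 0.4882 -0.346   0.0979] [0.028 0.01  0.004]
((455.8367919921875, -268.95867919921875), (126.2096176147461, 160.53909301757812), 81.68832397460938)
```

View pics/g.png

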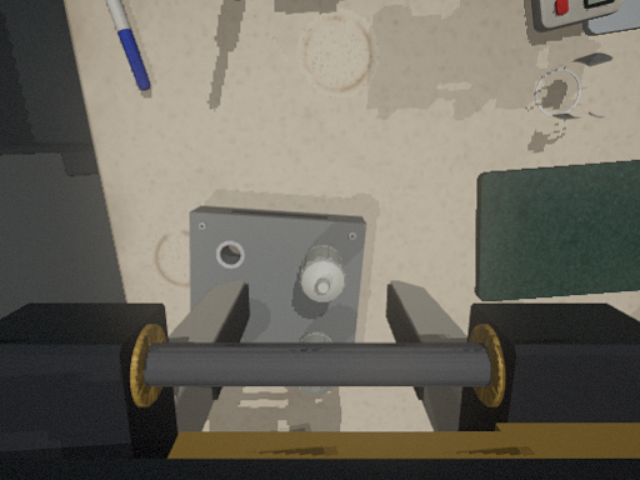

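The white capsule body is at (322,275) in this view, and the empty hole is at (230,255). I pick this capsule first, at (0.502, -0.249).

```bash
python3 - <<'E'
from h import *
plan([((.5021,-.2494,.34),81.6,4.),((.5021,-.2494,.237),81.6,1.8)])
E
```

```text
9
[-1.22, 0.14, 2.53, 0.0, 0.0, 0.023]
[-1.21, 0.17, 2.54, 0.0, 0.0, 0.023]
[-1.21, 0.19, 2.54, 0.0, 0.0, 0.023, '<']
[0.0, 0.0, 1.72, 0.0, 0.0, 0.0]
[0.0, 0.0, 1.72, 0.0, 0.0, 0.0]
[0.0, 0.0, 1.72, 0.0, 0.0, 0.0]
[0.0, 0.0, 1.72, 0.0, 0.0, 0.0]
[0.0, 0.0, 1.72, 0.0, 0.0, 0.0]
[0.0, 0.0, 1.72, 0.0, 0.0, 0.0, '<']
```

{"fn": "carry_out", "kwargs": {
  "increments": [
    [[-1.22, 0.14, 2.53, 0, 0, 0.023], [-1.21, 0.17, 2.54, 0, 0, 0.023], [-1.21, 0.19, 2.54, 0, 0, 0.023], [0, 0, 1.72, 0, 0, 0], [0, 0, 1.72, 0, 0, 0], [0, 0, 1.72, 0, 0, 0], [0, 0, 1.72, 0, 0, 0], [0, 0, 1.72, 0, 0, 0], [0, 0, 1.72, 0, 0, 0], [0, 0, 0, 0, 0, 0]]
  ]
}}

```text
time_s: 21.75
tool_pos: [0.5019, -0.2488, 0.236]
tcp_rot: [[0.146, 0.989, -0.003], [0.989, -0.146, 0.002], [0.002, -0.003, -1.0]]
ft_force: [-0.5, 0.3, 0.8]
finger_gap: 0.651
```

{"fn": "carry_out", "kwargs": {
  "increments": [
    [[0, 0, 0, 0, 0, 0], [0, 0, 0, 0, 0, 0], [0, 0, 0, 0, 0, 0], [0, 0, 0, 0, 0, 0], [0, 0, 0, 0, 0, 0], [0, 0, 0, 0, 0, 0], [0, 0, 0, 0, 0, 0], [0, 0, 0, 0, 0, 0], [0, 0, -0.3, 0, 0, 0], [0, 0, -0.3, 0, 0, 0]]
  ],
  "hand": 1,
  "newtons": 40
}}

```text
time_s: 23.0
tool_pos: [0.5021, -0.2504, 0.2432]
tcp_rot: [[0.148, 0.989, -0.001], [0.989, -0.148, 0.001], [0.0, -0.001, -1.0]]
ft_force: [0.8, -0.3, -1.2]
finger_gap: 0.384
```

```bash
python3 - <<'E'
from h import *
s=r.read_state();print({k:np.round(s[k],4) for k in('tool_pos','ft_force','torque','finger_gap')})
p=s['tool_pos']
plan([((p[0],p[1],.33),81.6,2.5),((.521,.03,.36),85.4,4.5),((.5227,.0695,.335),85.4,2.5)])
E
```

```text
{'tool_pos': array([ 0.5021, -0.2504,  0.2432]), 'ft_force': array([ 0.7655, -0.2826, -1.1878]), 'torque': array([-0.0439, -0.078 ,  0.0389]), 'finger_gap': np.float64(0.384)}
13
[0.0, -0.0, -2.17, 0.0, 0.0, 0.0]
[0.0, -0.0, -2.17, 0.0, 0.0, 0.0]
[0.0, -0.0, -2.17, 0.0, 0.0, 0.0]
[0.0, -0.0, -2.17, 0.0, 0.0, 0.0, '<']
[4.0, -0.32, -0.43, 0.0, 0.0, -0.009]
[4.01, -0.28, -0.43, 0.0, 0.0, -0.009]
[4.01, -0.24, -0.43, 0.0, 0.0, -0.009]
[4.01, -0.2, -0.43, 0.0, 0.0, -0.009]
[4.01, -0.17, -0.43, 0.0, 0.0, -0.009]
[4.01, -0.13, -0.43, 0.0, 0.0, -0.009]
[4.01, -0.09, -0.43, 0.0, 0.0, -0.009, '<']
[1.98, -0.07, 1.25, 0.0, 0.0, 0.0]
[1.98, -0.07, 1.25, 0.0, 0.0, 0.0, '<']
```

```bash
python3 - <<'E'
from h import *
s=r.read_state();p=s['tool_pos']
plan([((p[0],p[1],.33),81.6,2.9),((.525,.15,.36),85.4,4.5),((.5378,.2586,.36),85.4,4)])
E
```

```text
15
[0.0, -0.0, -2.89, 0.0, 0.0, 0.0]
[0.0, -0.0, -2.89, 0.0, 0.0, 0.0]
[0.0, -0.0, -2.89, 0.0, 0.0, 0.0, '<']
[4.44, -0.4, -0.33, 0.0, 0.0, -0.007]
[4.44, -0.37, -0.33, 0.0, 0.0, -0.007]
[4.44, -0.33, -0.33, 0.0, 0.0, -0.007]
[4.45, -0.3, -0.33, 0.0, 0.0, -0.007]
[4.45, -0.27, -0.33, 0.0, 0.0, -0.007]
[4.45, -0.23, -0.33, 0.0, 0.0, -0.007]
[4.45, -0.2, -0.33, 0.0, 0.0, -0.007]
[4.45, -0.17, -0.33, 0.0, 0.0, -0.007]
[4.45, -0.14, -0.33, 0.0, 0.0, -0.007, '<']
[3.64, 0.13, 0.0, 0.0, 0.0, 0.0]
[3.64, 0.13, 0.0, 0.0, 0.0, 0.0]
[3.64, 0.13, 0.0, 0.0, 0.0, 0.0, '<']
```

{"fn": "carry_out", "kwargs": {
  "increments": [
    [[0, 0, -2.89, 0, 0, 0], [0, 0, -2.89, 0, 0, 0], [0, 0, -2.89, 0, 0, 0], [4.44, -0.4, -0.33, 0, 0, -0.007], [4.44, -0.37, -0.33, 0, 0, -0.007], [4.44, -0.33, -0.33, 0, 0, -0.007], [4.45, -0.3, -0.33, 0, 0, -0.007], [4.45, -0.27, -0.33, 0, 0, -0.007], [4.45, -0.23, -0.33, 0, 0, -0.007], [4.45, -0.2, -0.33, 0, 0, -0.007]]
  ]
}}

```text
time_s: 24.25
tool_pos: [0.5207, 0.0623, 0.3533]
tcp_rot: [[0.099, 0.995, -0.0], [0.995, -0.099, -0.0], [-0.0, -0.0, -1.0]]
ft_force: [-0.1, -0.1, -1.0]
finger_gap: 0.384
```

{"fn": "carry_out", "kwargs": {
  "increments": [
    [[4.45, -0.17, -0.33, 0, 0, -0.007], [4.45, -0.14, -0.33, 0, 0, -0.007], [3.64, 0.13, 0, 0, 0, 0], [3.64, 0.13, 0, 0, 0, 0], [3.0, 0.13, 0, 0, 0, 0], [0.64, 0, 0, 0, 0, 0], [0, 0, 0, 0, 0, 0], [0, 0, 0, 0, 0, 0], [0, 0, 0, 0, 0, 0], [0, 0, 0, 0, 0, 0]]
  ]
}}

```text
time_s: 25.5
tool_pos: [0.5395, 0.2576, 0.36]
tcp_rot: [[0.086, 0.996, 0.0], [0.996, -0.086, 0.0], [0.0, 0.0, -1.0]]
ft_force: [-0.0, -0.1, -1.5]
finger_gap: 0.384
```

```bash
python3 - <<'E'
from h import *
s=r.read_state();print({k:np.round(s[k],4) for k in('tool_pos','tcp_rot','ft_force','torque','finger_gap')})
a,d,P=cap('wrist'); cv2.imwrite('pics/h.png',cv2.resize(a[:,:,::-1],(640,480)))
a,d,P=cap('scene'); 
X=cloud(d,P);h=X[...,2]; p=s['tool_pos']
m=(abs(X[...,0]-p[0])<.03)&(abs(X[...,1]-p[1])<.03)
for z0 in np.arange(.09,.24,.01):
    q=X[m&(h>z0)&(h<z0+.01)]
    if len(q)>3: print(z0.round(2),len(q),q[:,:2].mean(0).round(4),((q.max(0)+q.min(0))/2)[:2].round(4),(q.max(0)-q.min(0))[:2].round(3))
E
```

```text
{'tool_pos': array([0.5395, 0.2576, 0.36  ]), 'tcp_rot': array([[ 8.590e-02,  9.963e-01,  2.000e-04],
       [ 9.963e-01, -8.590e-02,  0.000e+00],
       [ 0.000e+00,  2.000e-04, -1.000e+00]]), 'ft_force': array([-0.0283, -0.0775, -1.4866]), 'torque': array([-0.026 , -0.0937,  0.0099]), 'finger_gap': np.float64(0.3842)}
0.09 92 [0.5374 0.2639] [0.5384 0.2597] [0.032 0.031]
0.1 24 [0.5392 0.2633] [0.5392 0.2597] [0.022 0.021]
0.12 12 [0.539  0.2635] [0.5387 0.2628] [0.013 0.006]
0.13 16 [0.5386 0.2618] [0.54   0.2605] [0.016 0.011]
0.14 10 [0.5387 0.265 ] [0.539  0.2642] [0.012 0.003]
0.16 12 [0.5424 0.2718] [0.5437 0.268 ] [0.029 0.014]
0.17 56 [0.5388 0.2708] [0.541  0.2689] [0.055 0.015]
0.18 74 [0.5395 0.2701] [0.5389 0.2696] [0.059 0.014]
0.19 76 [0.5383 0.2703] [0.5394 0.2687] [0.06  0.015]
0.2 77 [0.5392 0.2704] [0.5392 0.2691] [0.059 0.016]
0.21 117 [0.5461 0.2671] [0.5488 0.26  ] [0.038 0.032]
0.22 56 [0.5464 0.2597] [0.5494 0.2593] [0.037 0.024]
0.23 13 [0.5478 0.2565] [0.5482 0.256 ] [0.023 0.007]
```

View pics/h.png

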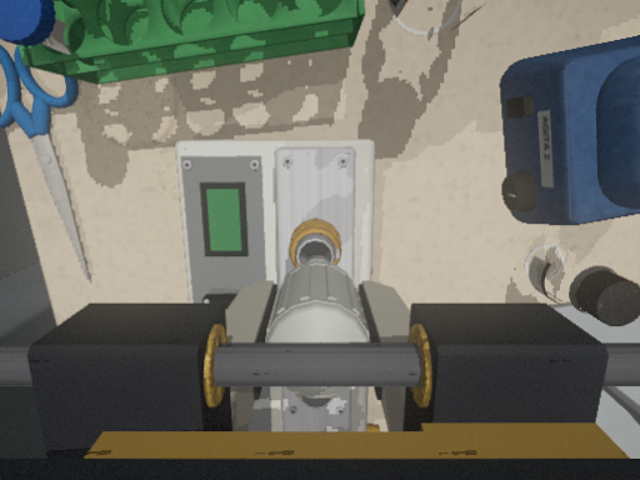

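The wrist view shows the capsule, held upright, just above port 1, whose mouth is at (315,245) with the sleeve back. I correct about 1.1 mm in tool x and -1.8 mm in tool y, then lower.

{"fn": "carry_out", "kwargs": {
  "increments": [
    [[0.1, -0.17, 0.3, 0, 0, 0], [0, 0, 0.4, 0, 0, 0], [0, 0, 0.4, 0, 0, 0], [0, 0, 0.4, 0, 0, 0], [0, 0, 0.4, 0, 0, 0], [0, 0, 0.4, 0, 0, 0], [0, 0, 0.4, 0, 0, 0], [0, 0, 0, 0, 0, 0], [0, 0, 0, 0, 0, 0], [0, 0, 0, 0, 0, 0]]
  ]
}}

```text
time_s: 26.85
tool_pos: [0.5379, 0.2594, 0.3331]
tcp_rot: [[0.085, 0.996, 0.0], [0.996, -0.085, 0.0], [0.0, 0.0, -1.0]]
ft_force: [-0.3, -0.8, -0.5]
finger_gap: 0.382
```

```bash
cat >> h.py <<'E'
def st():
    s=r.read_state();print({k:np.round(s[k],4) for k in('tool_pos','ft_force','torque','finger_gap')})
E
python3 -c "from h import *;st()"
```

```text
{'tool_pos': array([0.5379, 0.2594, 0.3331]), 'ft_force': array([-0.2795, -0.7852, -0.5044]), 'torque': array([-0.0191, -0.0577,  0.0482]), 'finger_gap': np.float64(0.3815)}
```

{"fn": "carry_out", "kwargs": {
  "increments": [
    [[0, 0, 0.4, 0, 0, 0], [0, 0, 0.4, 0, 0, 0], [0, 0, 0.4, 0, 0, 0], [0, 0, 0.4, 0, 0, 0], [0, 0, 0.3, 0, 0, 0], [0, 0, 0, 0, 0, 0], [0, 0, 0, 0, 0, 0], [0, 0, 0, 0, 0, 0], [0, 0, 0, 0, 0, 0], [0, 0, 0, 0, 0, 0]]
  ]
}}

```text
time_s: 28.1
tool_pos: [0.5378, 0.2594, 0.3139]
tcp_rot: [[0.085, 0.996, 0.0], [0.996, -0.085, 0.0], [0.0, 0.0, -1.0]]
ft_force: [0.1, -0.3, -1.6]
finger_gap: 0.383
```

```bash
python3 -c "from h import *;st()"
```

```text
{'tool_pos': array([0.5378, 0.2594, 0.3139]), 'ft_force': array([ 0.1362, -0.265 , -1.6153]), 'torque': array([-0.0998, -0.0844, -0.0071]), 'finger_gap': np.float64(0.3829)}
```

Free so far, so I push the last 8 mm home.

{"fn": "carry_out", "kwargs": {
  "increments": [
    [[0, 0, 0.2, 0, 0, 0], [0, 0, 0.2, 0, 0, 0], [0, 0, 0.2, 0, 0, 0], [0, 0, 0.2, 0, 0, 0], [0, 0, 0, 0, 0, 0], [0, 0, 0, 0, 0, 0], [0, 0, 0, 0, 0, 0], [0, 0, 0, 0, 0, 0], [0, 0, 0, 0, 0, 0], [0, 0, 0, 0, 0, 0]]
  ]
}}

```text
time_s: 29.35
tool_pos: [0.5377, 0.2595, 0.3074]
tcp_rot: [[0.085, 0.996, 0.001], [0.996, -0.085, 0.0], [0.0, 0.001, -1.0]]
ft_force: [-3.1, -0.3, 10.5]
finger_gap: 0.383
```

```bash
python3 -c "
from h import *
st(); a,d,P=cap('wrist'); X=cloud(d,P);h=X[...,2]
rr=np.hypot(X[...,0]-.5378,X[...,1]-.2590); m=(rr>.011)&(rr<.018)&(h>.07)&(h<.12)
print(np.histogram(h[m],bins=np.arange(.07,.12,.003))[0])
cv2.imwrite('pics/i.png',cv2.resize(a[100:300,150:400,::-1],None,fx=2.5,fy=2.5))
"
```

```text
{'tool_pos': array([0.5377, 0.2595, 0.3074]), 'ft_force': array([-3.0955, -0.3144, 10.4645]), 'torque': array([-0.225 ,  0.718 ,  0.0048]), 'finger_gap': np.float64(0.3832)}
[  0   0   0  34 106  51  55  64  58  94 112  71   0   0   0  27]
```

View pics/i.png

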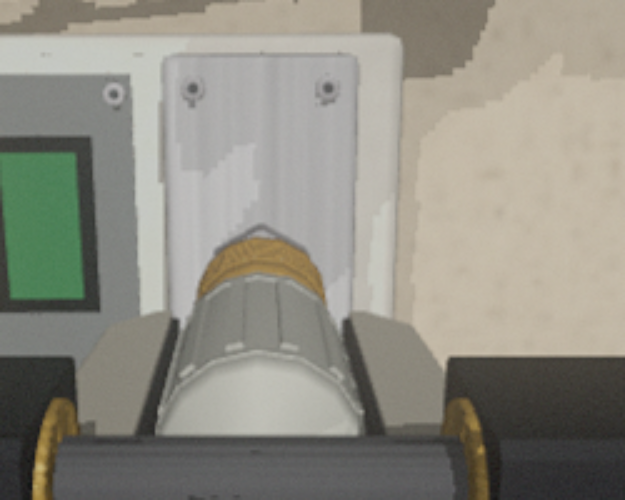

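The brass sleeve now reaches up to the hexagon at crop (262,265), so it looks sprung. I push a bit more and then tug lightly to test the lock.

{"fn": "carry_out", "kwargs": {
  "increments": [
    [[0, 0, 0.15, 0, 0, 0], [0, 0, 0, 0, 0, 0], [0, 0, 0, 0, 0, 0], [0, 0, -0.3, 0, 0, 0], [0, 0, -0.2, 0, 0, 0], [0, 0, 0, 0, 0, 0], [0, 0, 0, 0, 0, 0], [0, 0, 0, 0, 0, 0], [0, 0, 0, 0, 0, 0], [0, 0, 0, 0, 0, 0]]
  ]
}}

```text
time_s: 30.65
tool_pos: [0.5378, 0.2594, 0.3092]
tcp_rot: [[0.085, 0.996, -0.0], [0.996, -0.085, -0.0], [-0.0, -0.0, -1.0]]
ft_force: [0.5, -0.2, -0.8]
finger_gap: 0.383
```

```bash
python3 -c "from h import *;st()"
```

```text
{'tool_pos': array([0.5378, 0.2594, 0.3092]), 'ft_force': array([ 0.4649, -0.1651, -0.8468]), 'torque': array([-0.0509, -0.1231,  0.0015]), 'finger_gap': np.float64(0.3831)}
```

{"fn": "carry_out", "kwargs": {
  "increments": [
    [[0, 0, -0.15, 0, 0, 0], [0, 0, -0.15, 0, 0, 0], [0, 0, 0, 0, 0, 0], [0, 0, 0, 0, 0, 0], [0, 0, 0, 0, 0, 0], [0, 0, 0, 0, 0, 0], [0, 0, 0, 0, 0, 0], [0, 0, 0, 0, 0, 0], [0, 0, 0, 0, 0, 0], [0, 0, 0, 0, 0, 0]]
  ]
}}

```text
time_s: 31.9
tool_pos: [0.5376, 0.2594, 0.3117]
tcp_rot: [[0.085, 0.996, -0.001], [0.996, -0.085, -0.0], [-0.0, -0.001, -1.0]]
ft_force: [4.2, 0.3, -21.0]
finger_gap: 0.378
```

```bash
python3 -c "from h import *;st()"
```

```text
{'tool_pos': array([0.5376, 0.2594, 0.3117]), 'ft_force': array([  4.2264,   0.3207, -20.9556]), 'torque': array([ 0.0867, -0.8189,  0.0162]), 'finger_gap': np.float64(0.3781)}
```

It is locked: the tug is held at 21 N. I push it back home, release, and check the rack.

{"fn": "carry_out", "kwargs": {
  "increments": [
    [[0, 0, 0.3, 0, 0, 0], [0, 0, 0.3, 0, 0, 0], [0, 0, 0.05, 0, 0, 0], [0, 0, 0, 0, 0, 0], [0, 0, 0, 0, 0, 0], [0, 0, 0, 0, 0, 0], [0, 0, 0, 0, 0, 0], [0, 0, 0, 0, 0, 0], [0, 0, 0, 0, 0, 0], [0, 0, 0, 0, 0, 0]]
  ]
}}

```text
time_s: 33.15
tool_pos: [0.5384, 0.2596, 0.3075]
tcp_rot: [[0.085, 0.996, 0.003], [0.996, -0.085, 0.001], [0.001, 0.003, -1.0]]
ft_force: [0.3, -0.2, 7.4]
finger_gap: 0.381
```

{"fn": "carry_out", "kwargs": {
  "increments": [
    [[0, 0, 0, 0, 0, 0], [0, 0, 0, 0, 0, 0], [0, 0, 0, 0, 0, 0], [0, 0, 0, 0, 0, 0], [0, 0, -2, 0, 0, 0], [0, 0, -3, 0, 0, 0], [0, 0, -3, 0, 0, 0], [0, 0, -3, 0, 0, 0], [0, 0, 0, 0, 0, 0], [0, 0, 0, 0, 0, 0]]
  ],
  "hand": 0.35
}}

```text
time_s: 34.4
tool_pos: [0.5375, 0.2594, 0.4147]
tcp_rot: [[0.085, 0.996, -0.001], [0.996, -0.085, -0.0], [-0.001, -0.001, -1.0]]
ft_force: [-0.1, -0.2, -0.4]
finger_gap: 0.648
```

```bash
cat >> h.py <<'E'
def rack(n='top',w=.2,c=(.45,-.29)):
    b,e,Q=cap(n); X=cloud(e,Q);h=X[...,2]; ok=(abs(X[...,0]-c[0])<w)&(abs(X[...,1]-c[1])<w)
    m=((h>.03)&(h<.045)&ok).astype(np.uint8);lab=cv2.connectedComponents(m)[1]; k=np.bincount(lab[lab>0]).argmax(); q=X[lab==k]
    print(cv2.minAreaRect((q[:,:2]*1000).astype(np.float32)))
    lab,st=cv2.connectedComponentsWithStats(((h>.085)&(h<.13)&ok).astype(np.uint8))[1:3]
    for k in range(1,len(st)):
        if st[k,4]>30: t=X[lab==k]; print(((t.max(0)+t.min(0))/2).round(4),t.mean(0).round(4),st[k,4])
E
python3 - <<'E'
from h import *
st();rack()
a,d,P=cap('wrist'); X=cloud(d,P);h=X[...,2];rr=np.hypot(X[...,0]-.5378,X[...,1]-.2590); q=X[(rr<.022)&(h>.07)&(h<.2)]
print(q[:,2].max())
plan([((.45,.05,.42),80,5.5),((.46,-.26,.42),81.5,4.5)])
E
```

```text
{'tool_pos': array([0.5375, 0.2594, 0.4147]), 'ft_force': array([-0.1031, -0.2228, -0.3755]), 'torque': array([-0.0286, -0.0724,  0.0226]), 'finger_gap': np.float64(0.6481)}
((452.17401123046875, -287.39263916015625), (160.95582580566406, 163.1224822998047), 81.37773895263672)
[ 0.6425 -0.3712  0.0977] [ 0.6434 -0.3689  0.0948] 57
[ 0.4887 -0.3352  0.1004] [ 0.4885 -0.3333  0.0983] 131
[ 0.4043 -0.322   0.0993] [ 0.4037 -0.3207  0.0978] 150
0.18334498307648883
12
[-4.32, -1.39, -0.11, -0.001, 0.0, 0.018]
[-4.34, -1.31, -0.11, -0.001, 0.0, 0.018]
[-4.37, -1.23, -0.11, -0.001, 0.0, 0.018]
[-4.39, -1.15, -0.11, -0.001, 0.0, 0.018]
[-4.41, -1.08, -0.12, -0.001, 0.0, 0.018, '<']
[-4.34, 0.91, 0.0, 0.0, 0.0, -0.004]
[-4.34, 0.89, 0.0, 0.0, 0.0, -0.004]
[-4.34, 0.88, 0.0, 0.0, 0.0, -0.004]
[-4.35, 0.86, 0.0, 0.0, 0.0, -0.004]
[-4.35, 0.84, 0.0, 0.0, 0.0, -0.004]
[-4.35, 0.83, 0.0, 0.0, 0.0, -0.004]
[-4.36, 0.81, 0.0, 0.0, 0.0, -0.004, '<']
```

```bash
python3 - <<'E'
from h import *
plan([((.45,-.285,.42),81.5,5.7)])
E
```

```text
10
[-5.5, -0.41, -0.05, 0.0, 0.0, 0.006]
[-5.5, -0.37, -0.05, 0.0, 0.0, 0.006]
[-5.5, -0.34, -0.05, 0.0, 0.0, 0.006]
[-5.5, -0.31, -0.05, 0.0, 0.0, 0.006]
[-5.51, -0.27, -0.05, 0.0, 0.0, 0.006]
[-5.51, -0.24, -0.06, 0.0, 0.0, 0.006]
[-5.51, -0.2, -0.06, 0.0, 0.0, 0.006]
[-5.51, -0.17, -0.06, 0.0, 0.0, 0.006]
[-5.51, -0.13, -0.06, 0.0, 0.0, 0.006]
[-5.51, -0.1, -0.06, 0.0, 0.0, 0.006, '<']
```

{"fn": "carry_out", "kwargs": {
  "increments": [
    [[-5.5, -0.41, -0.05, 0, 0, 0.006], [-5.5, -0.37, -0.05, 0, 0, 0.006], [-5.5, -0.34, -0.05, 0, 0, 0.006], [-5.5, -0.31, -0.05, 0, 0, 0.006], [-5.51, -0.27, -0.05, 0, 0, 0.006], [-5.51, -0.24, -0.06, 0, 0, 0.006], [-5.51, -0.2, -0.06, 0, 0, 0.006], [-5.51, -0.17, -0.06, 0, 0, 0.006], [-5.51, -0.13, -0.06, 0, 0, 0.006], [-5.51, -0.1, -0.06, 0, 0, 0.006]]
  ]
}}

```text
time_s: 35.75
tool_pos: [0.4503, -0.2866, 0.4202]
tcp_rot: [[0.145, 0.989, -0.001], [0.989, -0.145, 0.002], [0.001, -0.001, -1.0]]
ft_force: [0.2, -0.7, -0.1]
finger_gap: 0.647
```

{"fn": "carry_out", "kwargs": {
  "increments": [
    [[0, 0, 0.2, 0, 0, 0], [0, 0, 0.2, 0, 0, 0], [0, 0, 0, 0, 0, 0], [0, 0, 0, 0, 0, 0], [0, 0, 0, 0, 0, 0], [0, 0, 0, 0, 0, 0], [0, 0, 0, 0, 0, 0], [0, 0, 0, 0, 0, 0], [0, 0, 0, 0, 0, 0], [0, 0, 0, 0, 0, 0]]
  ]
}}

```text
time_s: 37.0
tool_pos: [0.451, -0.285, 0.4173]
tcp_rot: [[0.145, 0.989, 0.0], [0.989, -0.145, 0.0], [0.0, 0.0, -1.0]]
ft_force: [0.4, 0.0, 0.3]
finger_gap: 0.652
```

```bash
python3 - <<'E'
from h import *
st();rack('wrist')
for c in((.4885,-.334),(.4042,-.3205)): plan([((*c,.34),81.5,4.),((*c,.237),81.5,2.2)])
E
```

```text
{'tool_pos': array([ 0.451 , -0.285 ,  0.4173]), 'ft_force': array([0.3897, 0.0005, 0.2951]), 'torque': array([-0.0413, -0.0725, -0.0158]), 'finger_gap': np.float64(0.6517)}
((453.2412414550781, -286.6473083496094), (159.6360321044922, 160.41836547851562), 81.65028381347656)
[ 0.4062 -0.3217  0.0988] [ 0.4072 -0.3189  0.099 ] 1035
[ 0.4886 -0.334   0.0988] [ 0.4869 -0.3301  0.0991] 956
[ 0.6428 -0.3627  0.093 ] [ 0.643  -0.3617  0.0939] 338
8
[-1.44, 1.47, 2.58, 0.0, 0.0, 0.001]
[-1.43, 1.47, 2.58, 0.0, 0.0, 0.001]
[-1.43, 1.48, 2.58, 0.0, 0.0, 0.001, '<']
[0.0, 0.0, 2.06, 0.0, 0.0, 0.0]
[0.0, 0.0, 2.06, 0.0, 0.0, 0.0]
[0.0, 0.0, 2.06, 0.0, 0.0, 0.0]
[0.0, 0.0, 2.06, 0.0, 0.0, 0.0]
[0.0, 0.0, 2.06, 0.0, 0.0, 0.0, '<']
8
[-1.4, -1.37, 2.58, 0.0, 0.0, 0.001]
[-1.4, -1.37, 2.58, 0.0, 0.0, 0.001]
[-1.4, -1.37, 2.58, 0.0, 0.0, 0.001, '<']
[0.0, 0.0, 2.06, 0.0, 0.0, 0.0]
[0.0, 0.0, 2.06, 0.0, 0.0, 0.0]
[0.0, 0.0, 2.06, 0.0, 0.0, 0.0]
[0.0, 0.0, 2.06, 0.0, 0.0, 0.0]
[0.0, 0.0, 2.06, 0.0, 0.0, 0.0, '<']
```

{"fn": "carry_out", "kwargs": {
  "increments": [
    [[-1.44, 1.47, 2.58, 0, 0, 0], [-1.43, 1.47, 2.58, 0, 0, 0], [-1.43, 1.48, 2.58, 0, 0, 0], [0, 0, 2.06, 0, 0, 0], [0, 0, 2.06, 0, 0, 0], [0, 0, 2.06, 0, 0, 0], [0, 0, 2.06, 0, 0, 0], [0, 0, 2.06, 0, 0, 0], [0, 0, 0, 0, 0, 0], [0, 0, 0, 0, 0, 0]]
  ]
}}

```text
time_s: 38.3
tool_pos: [0.4888, -0.3342, 0.2376]
tcp_rot: [[0.145, 0.989, 0.001], [0.989, -0.145, -0.001], [-0.0, 0.001, -1.0]]
ft_force: [0.1, 0.3, -0.1]
finger_gap: 0.653
```

{"fn": "carry_out", "kwargs": {
  "increments": [
    [[0, 0, 0, 0, 0, 0], [0, 0, 0, 0, 0, 0], [0, 0, 0, 0, 0, 0], [0, 0, 0, 0, 0, 0], [0, 0, 0, 0, 0, 0], [0, 0, 0, 0, 0, 0], [0, 0, 0, 0, 0, 0], [0, 0, 0, 0, 0, 0], [0, 0, -0.3, 0, 0, 0], [0, 0, -0.3, 0, 0, 0]]
  ],
  "hand": 1,
  "newtons": 40
}}

```text
time_s: 39.55
tool_pos: [0.4883, -0.3337, 0.2425]
tcp_rot: [[0.145, 0.99, -0.001], [0.99, -0.145, 0.001], [0.001, -0.001, -1.0]]
ft_force: [-0.1, -0.9, -2.1]
finger_gap: 0.384
```

```bash
python3 - <<'E'
from h import *
st();s=r.read_state();p=s['tool_pos']
plan([((p[0],p[1],.34),81.6,2.5),((.525,.11,.36),85.4,4.5),((.5305,.1640,.36),85.4,2.7)])
E
```

```text
{'tool_pos': array([ 0.4883, -0.3337,  0.2425]), 'ft_force': array([-0.1073, -0.9173, -2.0869]), 'torque': array([-0.0461, -0.0731,  0.0595]), 'finger_gap': np.float64(0.384)}
17
[0.0, -0.0, -2.44, 0.0, 0.0, 0.0]
[0.0, -0.0, -2.44, 0.0, 0.0, 0.0]
[0.0, -0.0, -2.44, 0.0, 0.0, 0.0]
[0.0, -0.0, -2.44, 0.0, 0.0, 0.0, '<']
[4.44, -0.28, -0.2, 0.0, 0.0, -0.007]
[4.44, -0.26, -0.2, 0.0, 0.0, -0.007]
[4.45, -0.23, -0.2, 0.0, 0.0, -0.007]
[4.45, -0.2, -0.2, 0.0, 0.0, -0.007]
[4.45, -0.17, -0.2, 0.0, 0.0, -0.007]
[4.45, -0.14, -0.2, 0.0, 0.0, -0.007]
[4.45, -0.11, -0.2, 0.0, 0.0, -0.007]
[4.45, -0.08, -0.2, 0.0, 0.0, -0.007]
[4.45, -0.05, -0.2, 0.0, 0.0, -0.007]
[4.45, -0.02, -0.2, 0.0, 0.0, -0.007, '<']
[1.81, 0.04, 0.0, 0.0, 0.0, 0.0]
[1.81, 0.04, 0.0, 0.0, 0.0, 0.0]
[1.81, 0.04, 0.0, 0.0, 0.0, 0.0, '<']
```

{"fn": "carry_out", "kwargs": {
  "increments": [
    [[0, 0, -2.44, 0, 0, 0], [0, 0, -2.44, 0, 0, 0], [0, 0, -2.44, 0, 0, 0], [0, 0, -2.44, 0, 0, 0], [4.44, -0.28, -0.2, 0, 0, -0.007], [4.44, -0.26, -0.2, 0, 0, -0.007], [4.45, -0.23, -0.2, 0, 0, -0.007], [4.45, -0.2, -0.2, 0, 0, -0.007], [4.45, -0.17, -0.2, 0, 0, -0.007], [4.45, -0.14, -0.2, 0, 0, -0.007]]
  ]
}}

```text
time_s: 40.8
tool_pos: [0.5095, -0.0662, 0.3524]
tcp_rot: [[0.103, 0.995, -0.0], [0.995, -0.103, 0.0], [0.0, -0.0, -1.0]]
ft_force: [0.1, -0.4, -1.1]
finger_gap: 0.389
```

{"fn": "carry_out", "kwargs": {
  "increments": [
    [[4.45, -0.11, -0.2, 0, 0, -0.007], [4.45, -0.08, -0.2, 0, 0, -0.007], [4.45, -0.05, -0.2, 0, 0, -0.007], [4.45, -0.02, -0.2, 0, 0, -0.007], [1.81, 0.04, 0, 0, 0, 0], [1.81, 0.04, 0, 0, 0, 0], [1.81, 0.04, 0, 0, 0, 0], [0, 0, 0, 0, 0, 0], [0, 0, 0, 0, 0, 0], [0, 0, 0, 0, 0, 0]]
  ]
}}

```text
time_s: 42.05
tool_pos: [0.529, 0.1632, 0.3605]
tcp_rot: [[0.076, 0.997, -0.0], [0.997, -0.076, -0.0], [-0.0, -0.0, -1.0]]
ft_force: [0.6, -0.1, -2.3]
finger_gap: 0.38
```

```bash
python3 - <<'E'
from h import *
st(); cap('wrist','j.png')
plan([((.5302,.1643,.36),85.3,2.5)])
rack()
E
```

```text
{'tool_pos': array([0.529 , 0.1632, 0.3605]), 'ft_force': array([ 0.5629, -0.0521, -2.2984]), 'torque': array([-0.0379, -0.125 ,  0.0304]), 'finger_gap': np.float64(0.3797)}
1
[0.11, 0.12, 0.06, 0.0, 0.0, 0.006, '<']
((451.6933898925781, -287.0146789550781), (160.77684020996094, 162.94996643066406), 81.37767791748047)
[ 0.6426 -0.3708  0.0968] [ 0.6434 -0.3698  0.0955] 57
[ 0.4044 -0.3219  0.0989] [ 0.403  -0.3205  0.0981] 145
```

View pics/j.png

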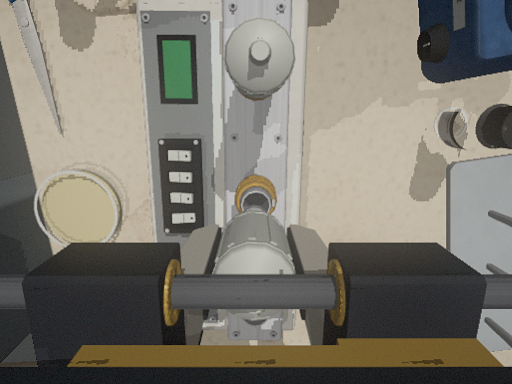

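Capsule 1 stands in port 1 at (260,55). The second capsule hangs above port 2, whose mouth is at (256,200). I lower it.

{"fn": "carry_out", "kwargs": {
  "increments": [
    [[0.11, 0.12, 0.3, 0, 0, 0.006], [0, 0, 0.4, 0, 0, 0], [0, 0, 0.4, 0, 0, 0], [0, 0, 0.4, 0, 0, 0], [0, 0, 0.4, 0, 0, 0], [0, 0, 0.4, 0, 0, 0], [0, 0, 0.4, 0, 0, 0], [0, 0, 0, 0, 0, 0], [0, 0, 0, 0, 0, 0], [0, 0, 0, 0, 0, 0]]
  ]
}}

```text
time_s: 43.4
tool_pos: [0.5302, 0.165, 0.3338]
tcp_rot: [[0.081, 0.997, 0.0], [0.997, -0.081, 0.0], [0.0, 0.0, -1.0]]
ft_force: [0.5, -0.7, -1.7]
finger_gap: 0.382
```

```bash
python3 -c "from h import *;st()"
```

```text
{'tool_pos': array([0.5302, 0.165 , 0.3338]), 'ft_force': array([ 0.4866, -0.6988, -1.731 ]), 'torque': array([-0.0375, -0.0659, -0.0299]), 'finger_gap': np.float64(0.3818)}
```

{"fn": "carry_out", "kwargs": {
  "increments": [
    [[0, 0, 0.4, 0, 0, 0], [0, 0, 0.4, 0, 0, 0], [0, 0, 0.4, 0, 0, 0], [0, 0, 0.4, 0, 0, 0], [0, 0, 0.3, 0, 0, 0], [0, 0, 0, 0, 0, 0], [0, 0, 0, 0, 0, 0], [0, 0, 0, 0, 0, 0], [0, 0, 0, 0, 0, 0], [0, 0, 0, 0, 0, 0]]
  ]
}}

```text
time_s: 44.65
tool_pos: [0.5302, 0.1649, 0.3147]
tcp_rot: [[0.081, 0.997, 0.0], [0.997, -0.081, 0.0], [0.0, 0.0, -1.0]]
ft_force: [-0.4, 0.3, -1.9]
finger_gap: 0.38
```

{"fn": "carry_out", "kwargs": {
  "increments": [
    [[0, 0, 0.2, 0, 0, 0], [0, 0, 0.2, 0, 0, 0], [0, 0, 0.2, 0, 0, 0], [0, 0, 0.2, 0, 0, 0], [0, 0, 0.15, 0, 0, 0], [0, 0, 0, 0, 0, 0], [0, 0, 0, 0, 0, 0], [0, 0, 0, 0, 0, 0], [0, 0, 0, 0, 0, 0], [0, 0, 0, 0, 0, 0]]
  ]
}}

```text
time_s: 45.9
tool_pos: [0.53, 0.165, 0.3067]
tcp_rot: [[0.081, 0.997, 0.001], [0.997, -0.081, 0.0], [0.0, 0.001, -1.0]]
ft_force: [-4.1, 0.4, 14.1]
finger_gap: 0.382
```

```bash
python3 -c "
from h import *
st(); a,d,P=cap('wrist'); X=cloud(d,P);h=X[...,2]
rr=np.hypot(X[...,0]-.5302,X[...,1]-.1645); m=(rr>.011)&(rr<.018)&(h>.07)&(h<.12)
print(np.histogram(h[m],bins=np.arange(.07,.12,.003))[0])"
```

```text
{'tool_pos': array([0.53  , 0.165 , 0.3067]), 'ft_force': array([-4.1242,  0.3863, 14.1425]), 'torque': array([-0.1665,  0.9288, -0.056 ]), 'finger_gap': np.float64(0.3823)}
[  0   0   0  34 115  43  61  56  59 105 124  87   0   0   0  35]
```

{"fn": "carry_out", "kwargs": {
  "increments": [
    [[0, 0, -0.3, 0, 0, 0], [0, 0, -0.2, 0, 0, 0], [0, 0, -0.1, 0, 0, 0], [0, 0, -0.1, 0, 0, 0], [0, 0, 0, 0, 0, 0], [0, 0, 0, 0, 0, 0], [0, 0, 0, 0, 0, 0], [0, 0, 0, 0, 0, 0], [0, 0, 0, 0, 0, 0], [0, 0, 0, 0, 0, 0]]
  ]
}}

```text
time_s: 47.2
tool_pos: [0.5301, 0.1649, 0.3109]
tcp_rot: [[0.081, 0.997, -0.001], [0.997, -0.081, -0.0], [-0.0, -0.001, -1.0]]
ft_force: [4.5, -0.4, -18.5]
finger_gap: 0.381
```

{"fn": "carry_out", "kwargs": {
  "increments": [
    [[0, 0, 0.3, 0, 0, 0], [0, 0, 0.3, 0, 0, 0], [0, 0, 0.05, 0, 0, 0], [0, 0, 0, 0, 0, 0], [0, 0, 0, 0, 0, 0], [0, 0, 0, 0, 0, 0], [0, 0, 0, 0, 0, 0], [0, 0, 0, 0, 0, 0], [0, 0, 0, 0, 0, 0], [0, 0, 0, 0, 0, 0]]
  ]
}}

```text
time_s: 48.45
tool_pos: [0.5301, 0.165, 0.3068]
tcp_rot: [[0.081, 0.997, 0.001], [0.997, -0.081, 0.0], [0.0, 0.001, -1.0]]
ft_force: [-1.9, -1.0, 5.3]
finger_gap: 0.381
```

```bash
python3 -c "from h import *;st()"
```

```text
{'tool_pos': array([0.5301, 0.165 , 0.3068]), 'ft_force': array([-1.8556, -1.0193,  5.3041]), 'torque': array([-0.0656,  0.479 , -0.037 ]), 'finger_gap': np.float64(0.3811)}
```

Port 2 is locked. I release and go for the third capsule.

{"fn": "carry_out", "kwargs": {
  "increments": [
    [[0, 0, 0, 0, 0, 0], [0, 0, 0, 0, 0, 0], [0, 0, 0, 0, 0, 0], [0, 0, 0, 0, 0, 0], [0, 0, -2, 0, 0, 0], [0, 0, -3, 0, 0, 0], [0, 0, -3, 0, 0, 0], [0, 0, -3, 0, 0, 0], [0, 0, 0, 0, 0, 0], [0, 0, 0, 0, 0, 0]]
  ],
  "hand": 0.35
}}

```text
time_s: 49.7
tool_pos: [0.5299, 0.1649, 0.4145]
tcp_rot: [[0.081, 0.997, -0.001], [0.997, -0.081, -0.0], [-0.0, -0.001, -1.0]]
ft_force: [0.2, -0.2, -0.3]
finger_gap: 0.648
```

```bash
python3 - <<'E'
from h import *
st();rack()
plan([((.405,-.285,.38),81.5,5.2)])
E
```

```text
{'tool_pos': array([0.5299, 0.1649, 0.4145]), 'ft_force': array([ 0.2322, -0.2239, -0.3391]), 'torque': array([-0.0235, -0.1156,  0.019 ]), 'finger_gap': np.float64(0.6479)}
((427.000732421875, -256.1717529296875), (160.29043579101562, 163.09193420410156), 82.5036849975586)
[ 0.6429 -0.3707  0.0969] [ 0.6438 -0.3692  0.0952] 60
[ 0.3789 -0.2921  0.099 ] [ 0.3786 -0.2901  0.0981] 145
10
[-4.58, -0.88, 0.34, 0.0, 0.0, 0.007]
[-4.59, -0.85, 0.34, 0.0, 0.0, 0.007]
[-4.6, -0.82, 0.34, 0.0, 0.0, 0.007]
[-4.6, -0.79, 0.34, 0.0, 0.0, 0.007]
[-4.61, -0.76, 0.34, 0.0, 0.0, 0.007]
[-4.61, -0.72, 0.34, 0.0, 0.0, 0.007]
[-4.62, -0.69, 0.34, 0.0, 0.0, 0.007]
[-4.62, -0.66, 0.34, 0.0, 0.0, 0.007]
[-4.63, -0.63, 0.34, 0.0, 0.0, 0.007]
[-4.63, -0.6, 0.34, 0.0, 0.0, 0.007, '<']
```

The rack has been knocked. The capsule is now at about (0.379, -0.292).

```bash
python3 - <<'E'
from h import *
plan([((.385,-.25,.40),82.5,5.0)])
E
```

```text
9
[-4.72, -1.23, 0.16, 0.0, 0.0, 0.006]
[-4.73, -1.2, 0.16, 0.0, 0.0, 0.006]
[-4.74, -1.18, 0.16, 0.0, 0.0, 0.006]
[-4.74, -1.15, 0.16, 0.0, 0.0, 0.006]
[-4.75, -1.13, 0.16, 0.0, 0.0, 0.006]
[-4.76, -1.1, 0.16, 0.0, 0.0, 0.006]
[-4.76, -1.07, 0.16, 0.0, 0.0, 0.006]
[-4.77, -1.05, 0.16, 0.0, 0.0, 0.006]
[-4.77, -1.02, 0.16, 0.0, 0.0, 0.006, '<']
```

{"fn": "carry_out", "kwargs": {
  "increments": [
    [[-4.72, -1.23, 0.16, 0, 0, 0.006], [-4.73, -1.2, 0.16, 0, 0, 0.006], [-4.74, -1.18, 0.16, 0, 0, 0.006], [-4.74, -1.15, 0.16, 0, 0, 0.006], [-4.75, -1.13, 0.16, 0, 0, 0.006], [-4.76, -1.1, 0.16, 0, 0, 0.006], [-4.76, -1.07, 0.16, 0, 0, 0.006], [-4.77, -1.05, 0.16, 0, 0, 0.006], [-4.77, -1.02, 0.16, 0, 0, 0.006], [0, 0, 0, 0, 0, 0]]
  ]
}}

```text
time_s: 51.0
tool_pos: [0.3834, -0.252, 0.3996]
tcp_rot: [[0.139, 0.99, -0.002], [0.99, -0.139, 0.001], [0.001, -0.002, -1.0]]
ft_force: [0.2, 0.8, -0.2]
finger_gap: 0.649
```

{"fn": "carry_out", "kwargs": {
  "increments": [
    [[0, 0, 0, 0, 0, 0], [0, 0, 0, 0, 0, 0], [0, 0, 0, 0, 0, 0], [0, 0, 0, 0, 0, 0], [0, 0, 0, 0, 0, 0], [0, 0, 0, 0, 0, 0], [0, 0, 0, 0, 0, 0], [0, 0, 0, 0, 0, 0], [0, 0, 0, 0, 0, 0], [0, 0, 0, 0, 0, 0]]
  ]
}}

```text
time_s: 52.25
tool_pos: [0.3846, -0.2496, 0.4011]
tcp_rot: [[0.135, 0.991, -0.0], [0.991, -0.135, 0.0], [0.0, -0.0, -1.0]]
ft_force: [-0.1, -0.9, -0.0]
finger_gap: 0.647
```

```bash
python3 - <<'E'
from h import *
st();rack('wrist');rack()
c=(.3805,-.2912); plan([((*c,.33),82.5,4.),((*c,.237),82.5,1.9)])
E
```

```text
{'tool_pos': array([ 0.3846, -0.2496,  0.4011]), 'ft_force': array([-0.1185, -0.8649, -0.0166]), 'torque': array([-0.016 , -0.0991, -0.0093]), 'finger_gap': np.float64(0.6473)}
((428.2323303222656, -254.48394775390625), (159.9307098388672, 160.60748291015625), 82.33824920654297)
[ 0.3804 -0.2908  0.0988] [ 0.3807 -0.2877  0.0991] 1184
((430.90679931640625, -229.2649383544922), (106.01752471923828, 161.2396240234375), 82.08556365966797)
[ 0.6429 -0.3712  0.096 ] [ 0.6438 -0.3695  0.0953] 56
8
[-1.39, 0.05, 2.37, 0.0, 0.0, -0.001]
[-1.39, 0.05, 2.37, 0.0, 0.0, -0.001]
[-1.39, 0.05, 2.37, 0.0, 0.0, -0.001, '<']
[0.0, 0.0, 1.86, 0.0, 0.0, 0.0]
[0.0, 0.0, 1.86, 0.0, 0.0, 0.0]
[0.0, 0.0, 1.86, 0.0, 0.0, 0.0]
[0.0, 0.0, 1.86, 0.0, 0.0, 0.0]
[0.0, 0.0, 1.86, 0.0, 0.0, 0.0, '<']
```

{"fn": "carry_out", "kwargs": {
  "increments": [
    [[-1.39, 0.05, 2.37, 0, 0, 0], [-1.39, 0.05, 2.37, 0, 0, 0], [-1.39, 0.05, 2.37, 0, 0, 0], [0, 0, 1.86, 0, 0, 0], [0, 0, 1.86, 0, 0, 0], [0, 0, 1.86, 0, 0, 0], [0, 0, 1.86, 0, 0, 0], [0, 0, 1.86, 0, 0, 0], [0, 0, 0, 0, 0, 0], [0, 0, 0, 0, 0, 0]]
  ]
}}

```text
time_s: 53.6
tool_pos: [0.3807, -0.2913, 0.2376]
tcp_rot: [[0.135, 0.991, 0.0], [0.991, -0.135, -0.001], [-0.0, 0.0, -1.0]]
ft_force: [-0.8, -0.4, 0.4]
finger_gap: 0.649
```

{"fn": "carry_out", "kwargs": {
  "increments": [
    [[0, 0, 0, 0, 0, 0], [0, 0, 0, 0, 0, 0], [0, 0, 0, 0, 0, 0], [0, 0, 0, 0, 0, 0], [0, 0, 0, 0, 0, 0], [0, 0, 0, 0, 0, 0], [0, 0, 0, 0, 0, 0], [0, 0, 0, 0, 0, 0], [0, 0, -0.3, 0, 0, 0], [0, 0, -0.3, 0, 0, 0]]
  ],
  "hand": 1,
  "newtons": 40
}}

```text
time_s: 54.85
tool_pos: [0.3803, -0.2909, 0.2429]
tcp_rot: [[0.135, 0.991, -0.001], [0.991, -0.135, 0.001], [0.001, -0.001, -1.0]]
ft_force: [0.5, 0.2, -1.0]
finger_gap: 0.383
```

```bash
python3 - <<'E'
from h import *
st();s=r.read_state();p=s['tool_pos']
plan([((p[0],p[1],.34),82.5,2.5),((.515,.02,.36),85.4,4.5),((.5227,.0700,.36),85.4,2.7)])
E
```

```text
{'tool_pos': array([ 0.3803, -0.2909,  0.2429]), 'ft_force': array([ 0.5081,  0.16  , -0.967 ]), 'torque': array([-0.03  , -0.0663,  0.0103]), 'finger_gap': np.float64(0.3829)}
14
[0.0, -0.0, -2.43, 0.0, 0.0, -0.001]
[0.0, -0.0, -2.43, 0.0, 0.0, -0.001]
[0.0, -0.0, -2.43, 0.0, 0.0, -0.001]
[0.0, -0.0, -2.43, 0.0, 0.0, -0.001, '<']
[4.07, 1.16, -0.25, 0.0, 0.0, -0.006]
[4.07, 1.19, -0.25, 0.0, 0.0, -0.006]
[4.06, 1.21, -0.25, 0.0, 0.0, -0.006]
[4.05, 1.24, -0.25, 0.0, 0.0, -0.006]
[4.04, 1.26, -0.25, 0.0, 0.0, -0.006]
[4.03, 1.29, -0.25, 0.0, 0.0, -0.006]
[4.03, 1.32, -0.25, 0.0, 0.0, -0.006]
[4.02, 1.34, -0.25, 0.0, 0.0, -0.006, '<']
[2.52, 0.18, 0.0, 0.0, 0.0, 0.0]
[2.52, 0.18, 0.0, 0.0, 0.0, 0.0, '<']
```

{"fn": "carry_out", "kwargs": {
  "increments": [
    [[0, 0, -2.43, 0, 0, 0], [0, 0, -2.43, 0, 0, 0], [0, 0, -2.43, 0, 0, 0], [0, 0, -2.43, 0, 0, 0], [4.07, 1.16, -0.25, 0, 0, -0.006], [4.07, 1.19, -0.25, 0, 0, -0.006], [4.06, 1.21, -0.25, 0, 0, -0.006], [4.05, 1.24, -0.25, 0, 0, -0.006], [4.04, 1.26, -0.25, 0, 0, -0.006], [4.03, 1.29, -0.25, 0, 0, -0.006]]
  ]
}}

```text
time_s: 56.1
tool_pos: [0.4828, -0.057, 0.3553]
tcp_rot: [[0.099, 0.995, -0.0], [0.995, -0.099, 0.0], [-0.0, -0.0, -1.0]]
ft_force: [-0.7, -0.6, 0.0]
finger_gap: 0.385
```

{"fn": "carry_out", "kwargs": {
  "increments": [
    [[4.03, 1.32, -0.25, 0, 0, -0.006], [4.02, 1.34, -0.25, 0, 0, -0.006], [2.52, 0.18, 0, 0, 0, 0], [2.52, 0.18, 0, 0, 0, 0], [0, 0, 0, 0, 0, 0], [0, 0, 0, 0, 0, 0], [0, 0, 0, 0, 0, 0], [0, 0, 0, 0, 0, 0], [0, 0, 0, 0, 0, 0], [0, 0, 0, 0, 0, 0]]
  ]
}}

```text
time_s: 57.35
tool_pos: [0.5247, 0.0688, 0.3603]
tcp_rot: [[0.087, 0.996, 0.0], [0.996, -0.087, -0.0], [-0.0, 0.0, -1.0]]
ft_force: [-0.3, -0.5, -1.2]
finger_gap: 0.382
```

```bash
python3 - <<'E'
from h import *
st(); cap('wrist','k.png')
plan([((.5228,.0702,.36),85.3,2.5)])
E
```

```text
{'tool_pos': array([0.5247, 0.0688, 0.3603]), 'ft_force': array([-0.2645, -0.5269, -1.1888]), 'torque': array([-0.0603, -0.1071, -0.0962]), 'finger_gap': np.float64(0.3817)}
1
[0.11, -0.2, 0.03, 0.0, 0.0, -0.005, '<']
```

View pics/k.png

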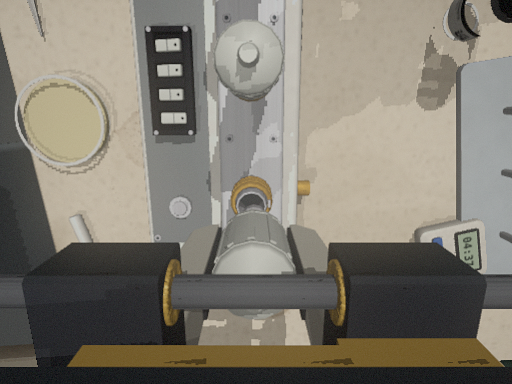

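Capsule 3 hangs above port 3, whose mouth is at (252,200). Capsule 2 is seated at (250,55).

{"fn": "carry_out", "kwargs": {
  "increments": [
    [[0.1, -0.19, 0.3, 0, 0, 0], [0, 0, 0.4, 0, 0, 0], [0, 0, 0.4, 0, 0, 0], [0, 0, 0.4, 0, 0, 0], [0, 0, 0.4, 0, 0, 0], [0, 0, 0.4, 0, 0, 0], [0, 0, 0.4, 0, 0, 0], [0, 0, 0, 0, 0, 0], [0, 0, 0, 0, 0, 0], [0, 0, 0, 0, 0, 0]]
  ]
}}

```text
time_s: 58.65
tool_pos: [0.523, 0.0703, 0.3334]
tcp_rot: [[0.087, 0.996, 0.0], [0.996, -0.087, -0.0], [0.0, 0.0, -1.0]]
ft_force: [-0.1, -0.9, -1.2]
finger_gap: 0.384
```

```bash
python3 -c "from h import *;st()"
```

```text
{'tool_pos': array([0.523 , 0.0703, 0.3334]), 'ft_force': array([-0.1413, -0.8949, -1.1779]), 'torque': array([-0.0739, -0.0722,  0.0632]), 'finger_gap': np.float64(0.3839)}
```

{"fn": "carry_out", "kwargs": {
  "increments": [
    [[0, 0, 0.4, 0, 0, 0], [0, 0, 0.4, 0, 0, 0], [0, 0, 0.4, 0, 0, 0], [0, 0, 0.4, 0, 0, 0], [0, 0, 0.3, 0, 0, 0], [0, 0, 0, 0, 0, 0], [0, 0, 0, 0, 0, 0], [0, 0, 0, 0, 0, 0], [0, 0, 0, 0, 0, 0], [0, 0, 0, 0, 0, 0]]
  ]
}}

```text
time_s: 59.9
tool_pos: [0.5229, 0.0703, 0.3143]
tcp_rot: [[0.087, 0.996, 0.0], [0.996, -0.087, 0.0], [0.0, 0.0, -1.0]]
ft_force: [0.5, 0.3, -1.5]
finger_gap: 0.381
```

{"fn": "carry_out", "kwargs": {
  "increments": [
    [[0, 0, 0.2, 0, 0, 0], [0, 0, 0.2, 0, 0, 0], [0, 0, 0.2, 0, 0, 0], [0, 0, 0.2, 0, 0, 0], [0, 0, 0.15, 0, 0, 0], [0, 0, 0, 0, 0, 0], [0, 0, 0, 0, 0, 0], [0, 0, 0, 0, 0, 0], [0, 0, 0, 0, 0, 0], [0, 0, 0, 0, 0, 0]]
  ]
}}

```text
time_s: 61.15
tool_pos: [0.5228, 0.0703, 0.3067]
tcp_rot: [[0.087, 0.996, 0.001], [0.996, -0.087, -0.0], [-0.0, 0.001, -1.0]]
ft_force: [-5.8, 0.2, 15.8]
finger_gap: 0.385
```

```bash
python3 -c "
from h import *
st(); a,d,P=cap('wrist'); X=cloud(d,P);h=X[...,2]
rr=np.hypot(X[...,0]-.5228,X[...,1]-.0700); m=(rr>.011)&(rr<.018)&(h>.07)&(h<.12)
print(np.histogram(h[m],bins=np.arange(.07,.12,.003))[0])"
```

```text
{'tool_pos': array([0.5228, 0.0703, 0.3067]), 'ft_force': array([-5.7757,  0.2316, 15.7614]), 'torque': array([-0.0506,  1.204 ,  0.0358]), 'finger_gap': np.float64(0.3847)}
[  0   0   0  37 113  47  60  57  62 103 106  66   0   0   0  35]
```

{"fn": "carry_out", "kwargs": {
  "increments": [
    [[0, 0, -0.3, 0, 0, 0], [0, 0, -0.2, 0, 0, 0], [0, 0, -0.1, 0, 0, 0], [0, 0, -0.1, 0, 0, 0], [0, 0, 0, 0, 0, 0], [0, 0, 0, 0, 0, 0], [0, 0, 0, 0, 0, 0], [0, 0, 0, 0, 0, 0], [0, 0, 0, 0, 0, 0], [0, 0, 0, 0, 0, 0]]
  ]
}}

```text
time_s: 62.45
tool_pos: [0.5228, 0.0702, 0.311]
tcp_rot: [[0.087, 0.996, -0.001], [0.996, -0.087, 0.0], [0.0, -0.001, -1.0]]
ft_force: [5.2, 0.0, -20.3]
finger_gap: 0.386
```

{"fn": "carry_out", "kwargs": {
  "increments": [
    [[0, 0, 0.3, 0, 0, 0], [0, 0, 0.3, 0, 0, 0], [0, 0, 0.05, 0, 0, 0], [0, 0, 0, 0, 0, 0], [0, 0, 0, 0, 0, 0], [0, 0, 0, 0, 0, 0], [0, 0, 0, 0, 0, 0], [0, 0, 0, 0, 0, 0], [0, 0, 0, 0, 0, 0], [0, 0, 0, 0, 0, 0]]
  ]
}}

```text
time_s: 63.7
tool_pos: [0.523, 0.0703, 0.3068]
tcp_rot: [[0.087, 0.996, 0.002], [0.996, -0.087, -0.0], [-0.0, 0.002, -1.0]]
ft_force: [-1.9, 0.3, 4.3]
finger_gap: 0.383
```

```bash
python3 -c "from h import *;st()"
```

```text
{'tool_pos': array([0.523 , 0.0703, 0.3068]), 'ft_force': array([-1.8717,  0.3379,  4.3335]), 'torque': array([-0.0158,  0.3231, -0.0024]), 'finger_gap': np.float64(0.3834)}
```

All three capsules are locked (each tug was held at about 20 N). Now the stylus.

{"fn": "carry_out", "kwargs": {
  "increments": [
    [[0, 0, 0, 0, 0, 0], [0, 0, 0, 0, 0, 0], [0, 0, 0, 0, 0, 0], [0, 0, 0, 0, 0, 0], [0, 0, -2, 0, 0, 0], [0, 0, -3, 0, 0, 0], [0, 0, -3, 0, 0, 0], [0, 0, -3, 0, 0, 0], [0, 0, 0, 0, 0, 0], [0, 0, 0, 0, 0, 0]]
  ],
  "hand": 0.35
}}

```text
time_s: 64.95
tool_pos: [0.5226, 0.0702, 0.4142]
tcp_rot: [[0.087, 0.996, -0.001], [0.996, -0.087, 0.0], [-0.0, -0.001, -1.0]]
ft_force: [-0.0, 0.3, 0.1]
finger_gap: 0.652
```

{"fn": "carry_out", "kwargs": {
  "increments": [
    [[-1.5, -2.5, 0, 0, 0, 0], [-1.5, -2.5, 0, 0, 0, 0], [-1, -2, 0, 0, 0, 0], [0, 0, 0, 0, 0, 0], [0, 0, 0, 0, 0, 0], [0, 0, 0, 0, 0, 0], [0, 0, 0, 0, 0, 0], [0, 0, 0, 0, 0, 0], [0, 0, 0, 0, 0, 0], [0, 0, 0, 0, 0, 0]]
  ]
}}

```text
time_s: 66.2
tool_pos: [0.4497, 0.0365, 0.4153]
tcp_rot: [[0.087, 0.996, 0.0], [0.996, -0.087, -0.0], [-0.0, 0.0, -1.0]]
ft_force: [-0.1, -1.2, -0.6]
finger_gap: 0.649
```

```bash
cat >> h.py <<'E'
def axis(n,c=(.4465,-.007),w=.025,zs=(.055,.15),f=None):
    a,d,P=cap(n,f);X=cloud(d,P);h=X[...,2]
    m=(abs(X[...,0]-c[0])<w)&(abs(X[...,1]-c[1])<w)&(h>zs[0])&(h<zs[1])
    for z0 in np.arange(zs[0],zs[1],.01):
        q=X[m&(h>=z0)&(h<z0+.01)]
        if len(q)>2: print(n,z0.round(3),len(q),((q.max(0)+q.min(0))/2)[:2].round(4),q.mean(0)[:2].round(4),(q.max(0)-q.min(0))[:2].round(3))
    return a,d,P
E
python3 - <<'E'
from h import *
st()
a,d,P=axis('wrist'); print(proj(P,(.4465,-.007,.06)),proj(P,(.4465,-.007,.138)))
axis('scene');axis('top')
cv2.imwrite('pics/l.png',cv2.resize(a[130:300,150:360,::-1],None,fx=3,fy=3))
E
```

```text
{'tool_pos': array([0.4497, 0.0365, 0.4153]), 'ft_force': array([-0.1443, -1.2292, -0.6365]), 'torque': array([-0.0211, -0.0758, -0.0266]), 'finger_gap': np.float64(0.6492)}
wrist 0.055 178 [ 0.4465 -0.006 ] [ 0.4466 -0.0039] [0.02  0.019]
wrist 0.065 24 [ 0.4462 -0.0036] [ 0.4464 -0.0033] [0.008 0.003]
wrist 0.075 18 [ 0.4463 -0.0035] [ 0.4464 -0.0033] [0.007 0.002]
wrist 0.085 36 [ 0.4461 -0.004 ] [ 0.4465 -0.0028] [0.011 0.006]
wrist 0.095 38 [ 0.4461 -0.0042] [ 0.4464 -0.003 ] [0.011 0.005]
wrist 0.105 44 [ 0.4461 -0.0039] [ 0.4464 -0.0029] [0.01  0.005]
wrist 0.115 47 [ 0.4461 -0.0036] [ 0.4465 -0.0029] [0.01  0.004]
wrist 0.125 51 [ 0.4462 -0.0034] [ 0.4463 -0.0029] [0.01  0.004]
wrist 0.135 111 [ 0.446  -0.0064] [ 0.4462 -0.006 ] [0.01  0.009]
(np.float64(253.90526905228754), np.float64(219.01576961947606)) (np.float64(254.08922027050926), np.float64(247.69308871680096))
scene 0.055 34 [ 0.447  -0.0043] [ 0.4477 -0.0034] [0.018 0.02 ]
scene 0.065 8 [ 0.4476 -0.0031] [ 0.4473 -0.0032] [0.007 0.003]
scene 0.075 8 [ 0.4472 -0.0033] [ 0.4474 -0.003 ] [0.006 0.003]
scene 0.085 9 [ 0.4466 -0.0024] [ 0.4462 -0.0026] [0.008 0.005]
scene 0.095 12 [ 0.4466 -0.004 ] [ 0.4472 -0.0028] [0.01  0.006]
scene 0.105 12 [ 0.4471 -0.0046] [ 0.4475 -0.0038] [0.01  0.006]
scene 0.115 11 [ 0.4464 -0.0028] [ 0.446  -0.0025] [0.008 0.006]
scene 0.125 16 [ 0.4466 -0.0062] [ 0.4475 -0.0046] [0.01 0.01]
scene 0.135 7 [ 0.4468 -0.0069] [ 0.4468 -0.0061] [0.005 0.007]
top 0.055 5 [ 0.4439 -0.0167] [ 0.4436 -0.017 ] [0.009 0.003]
```

View pics/l.png

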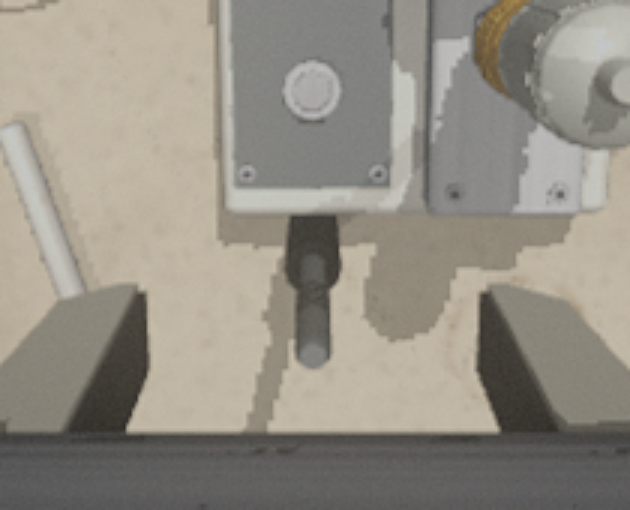

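The stylus stands nearly upright in the holster, with its top at crop (313,352) and its axis at about (0.446, -0.0066). I grasp it at z 0.113.

```bash
python3 - <<'E'
from h import *
plan([((.4464,-.0066,.34),85.5,3),((.4464,-.0066,.280),85.5,1.2)])
E
```

```text
8
[-1.44, 0.01, 2.51, 0.0, 0.0, -0.003]
[-1.44, 0.01, 2.51, 0.0, 0.0, -0.003]
[-1.44, 0.01, 2.51, 0.0, 0.0, -0.003, '<']
[0.0, 0.0, 1.2, 0.0, 0.0, 0.0]
[0.0, 0.0, 1.2, 0.0, 0.0, 0.0]
[0.0, 0.0, 1.2, 0.0, 0.0, 0.0]
[0.0, 0.0, 1.2, 0.0, 0.0, 0.0]
[0.0, 0.0, 1.2, 0.0, 0.0, 0.0, '<']
```

{"fn": "carry_out", "kwargs": {
  "increments": [
    [[-1.44, 0.01, 2.51, 0, 0, -0.003], [-1.44, 0.01, 2.51, 0, 0, -0.003], [-1.44, 0.01, 2.51, 0, 0, -0.003], [0, 0, 1.2, 0, 0, 0], [0, 0, 1.2, 0, 0, 0], [0, 0, 1.2, 0, 0, 0], [0, 0, 1.2, 0, 0, 0], [0, 0, 1.2, 0, 0, 0], [0, 0, 0, 0, 0, 0], [0, 0, 0, 0, 0, 0]]
  ]
}}

```text
time_s: 67.6
tool_pos: [0.4466, -0.0066, 0.2801]
tcp_rot: [[0.078, 0.997, 0.0], [0.997, -0.078, -0.0], [-0.0, 0.0, -1.0]]
ft_force: [0.5, 0.4, 0.6]
finger_gap: 0.648
```

{"fn": "carry_out", "kwargs": {
  "increments": [
    [[0, 0, 0, 0, 0, 0], [0, 0, 0, 0, 0, 0], [0, 0, 0, 0, 0, 0], [0, 0, 0, 0, 0, 0], [0, 0, 0, 0, 0, 0], [0, 0, 0, 0, 0, 0], [0, 0, 0, 0, 0, 0], [0, 0, 0, 0, 0, 0], [0, 0, 0, 0, 0, 0], [0, 0, 0, 0, 0, 0]]
  ],
  "hand": 1,
  "newtons": 40
}}

```text
time_s: 68.85
tool_pos: [0.4464, -0.0066, 0.28]
tcp_rot: [[0.078, 0.997, 0.0], [0.997, -0.078, 0.0], [0.0, 0.0, -1.0]]
ft_force: [-0.2, -0.6, -0.0]
finger_gap: 0.111
```

```bash
python3 -c "from h import *;st()"
```

```text
{'tool_pos': array([ 0.4464, -0.0066,  0.28  ]), 'ft_force': array([-0.1675, -0.5641, -0.0439]), 'torque': array([-0.0583, -0.0745,  0.0107]), 'finger_gap': np.float64(0.1111)}
```

{"fn": "carry_out", "kwargs": {
  "increments": [
    [[0, 0, -1, 0, 0, 0], [0, 0, -1.5, 0, 0, 0], [0, 0, -2, 0, 0, 0], [0, 0, -2, 0, 0, 0], [0, 0, -2, 0, 0, 0], [0, 0, -2, 0, 0, 0], [0, 0, -1.5, 0, 0, 0], [0, 0, 0, 0, 0, 0], [0, 0, 0, 0, 0, 0], [0, 0, 0, 0, 0, 0]]
  ]
}}

```text
time_s: 70.1
tool_pos: [0.4462, -0.0066, 0.3991]
tcp_rot: [[0.078, 0.997, -0.002], [0.997, -0.078, 0.0], [0.0, -0.002, -1.0]]
ft_force: [-0.5, 0.5, 0.7]
finger_gap: 0.114
```

```bash
python3 - <<'E'
from h import *
st();s=r.read_state();p=s['tool_pos']
axis('wrist',(p[0],p[1]),.03,(.1,.27)); axis('scene',(p[0],p[1]),.03,(.1,.22))
z=np.load('w1.npz'); P={k:z[k] for k in('K','k1','R','t')}; a=z['a']
X=cloud(z['d'],P)
# bright rocker blobs in bank
sub=a[145:235,205:255].astype(int); m=(sub.min(-1)>140).astype(np.uint8)
n,l,stt,c=cv2.connectedComponentsWithStats(m)
for k in range(1,n):
    if stt[k,4]>15: u,v=c[k]+[205,145]; print(stt[k],u,v,onz(P,u,v,.046).round(4))
o=np.array([.5003,.1669]);ps=np.radians(-4.5);R=np.array([[np.cos(ps),-np.sin(ps)],[np.sin(ps),np.cos(ps)]])
for i,y in enumerate((.03,.01,-.01,-.03)): print(i+1,'hinge',(o+R@[-.04,y]).round(4),'on',(o+R@[-.0325,y]).round(4),'off',(o+R@[-.0475,y]).round(4))
E
```

```text
{'tool_pos': array([ 0.4462, -0.0066,  0.3991]), 'ft_force': array([-0.5119,  0.4571,  0.6886]), 'torque': array([-0.0352, -0.0593, -0.0205]), 'finger_gap': np.float64(0.1142)}
wrist 0.13 19 [ 0.4458 -0.0052] [ 0.4458 -0.0051] [0.004 0.002]
wrist 0.14 5 [ 0.4462 -0.0043] [ 0.4462 -0.0046] [0.003 0.002]
wrist 0.15 46 [ 0.4458 -0.0041] [ 0.4458 -0.0035] [0.008 0.003]
wrist 0.16 50 [ 0.4455 -0.0046] [ 0.4457 -0.0036] [0.008 0.004]
wrist 0.17 58 [ 0.4457 -0.0048] [ 0.4459 -0.0038] [0.009 0.005]
wrist 0.18 67 [ 0.4458 -0.0044] [ 0.446  -0.0037] [0.008 0.004]
wrist 0.19 73 [ 0.4458 -0.0042] [ 0.4459 -0.0036] [0.008 0.004]
wrist 0.2 63 [ 0.4459 -0.0033] [ 0.4462 -0.0028] [0.01  0.004]
wrist 0.21 269 [ 0.4465 -0.0008] [4.462e-01 1.000e-04] [0.03  0.011]
wrist 0.22 545 [ 4.465e-01 -1.000e-04] [0.4465 0.0017] [0.039 0.011]
wrist 0.23 646 [ 0.4466 -0.0006] [0.4463 0.0015] [0.04  0.012]
wrist 0.24 517 [ 0.4489 -0.0007] [4.463e-01 3.000e-04] [0.028 0.012]
wrist 0.25 486 [ 0.4466 -0.0008] [0.4463 0.0007] [0.022 0.011]
wrist 0.26 213 [0.4466 0.0029] [0.4466 0.0031] [0.018 0.004]
scene 0.13 5 [ 0.44
[... 472 characters left out ...]
33] [0.01  0.007]
scene 0.21 34 [0.4478 0.001 ] [0.4474 0.0013] [0.031 0.011]
[ 15  15  19   9 147] 229.0 163.8843537414966 [0.4625 0.1993 0.046 ]
[ 16  33  18   9 137] 229.27737226277372 181.55474452554745 [0.4611 0.1794 0.046 ]
[ 16  50  18   9 134] 229.32835820895522 198.87313432835822 [0.4594 0.1594 0.046 ]
[ 0 53  2 37 40] 205.075 217.2 [0.4296 0.1396 0.046 ]
[ 17  67  18   8 131] 230.5114503816794 215.68702290076334 [0.459  0.1394 0.046 ]
1 hinge [0.4628 0.1999] on [0.4703 0.1994] off [0.4553 0.2005]
2 hinge [0.4612 0.18  ] on [0.4687 0.1794] off [0.4537 0.1806]
3 hinge [0.4596 0.1601] on [0.4671 0.1595] off [0.4522 0.1607]
4 hinge [0.4581 0.1401] on [0.4655 0.1395] off [0.4506 0.1407]
```

The stylus is held vertically with its tip under the TCP. The rockers seen in the image agree with the model within 1 mm. I move above rocker 1 (rear end).

```bash
python3 - <<'E'
from h import *
plan([((.4704,.1994,.38),85.5,3.8),((.4704,.1994,.335),85.5,1.5)])
E
```

```text
9
[3.45, 0.13, 0.32, 0.0, 0.0, 0.0]
[3.45, 0.13, 0.32, 0.0, 0.0, 0.0]
[3.45, 0.13, 0.32, 0.0, 0.0, 0.0]
[3.45, 0.13, 0.32, 0.0, 0.0, 0.0]
[3.45, 0.13, 0.32, 0.0, 0.0, 0.0]
[3.45, 0.13, 0.32, 0.0, 0.0, 0.0, '<']
[0.0, 0.0, 1.5, 0.0, 0.0, 0.0]
[0.0, 0.0, 1.5, 0.0, 0.0, 0.0]
[0.0, 0.0, 1.5, 0.0, 0.0, 0.0, '<']
```

{"fn": "carry_out", "kwargs": {
  "increments": [
    [[3.45, 0.13, 0.32, 0, 0, 0], [3.45, 0.13, 0.32, 0, 0, 0], [3.45, 0.13, 0.32, 0, 0, 0], [3.45, 0.13, 0.32, 0, 0, 0], [3.45, 0.13, 0.32, 0, 0, 0], [3.45, 0.13, 0.32, 0, 0, 0], [0, 0, 1.0, 0, 0, 0], [0, 0, 1.0, 0, 0, 0], [0, 0, 1.0, 0, 0, 0], [0, 0, 1.0, 0, 0, 0]]
  ]
}}

```text
time_s: 71.45
tool_pos: [0.4703, 0.1983, 0.34]
tcp_rot: [[0.079, 0.997, -0.0], [0.997, -0.079, -0.0], [-0.0, -0.0, -1.0]]
ft_force: [0.1, 0.7, -0.3]
finger_gap: 0.11
```

{"fn": "carry_out", "kwargs": {
  "increments": [
    [[0, 0, 0, 0, 0, 0], [0, 0, 0, 0, 0, 0], [0, 0, 0, 0, 0, 0], [0, 0, 0, 0, 0, 0], [0, 0, 0, 0, 0, 0], [0, 0, 0, 0, 0, 0], [0, 0, 0, 0, 0, 0], [0, 0, 0, 0, 0, 0], [0, 0, 0, 0, 0, 0], [0, 0, 0, 0, 0, 0]]
  ]
}}

```text
time_s: 72.7
tool_pos: [0.4703, 0.1992, 0.3407]
tcp_rot: [[0.078, 0.997, -0.0], [0.997, -0.078, 0.0], [0.0, -0.0, -1.0]]
ft_force: [-0.2, -0.2, 0.7]
finger_gap: 0.112
```

```bash
python3 - <<'E'
from h import *
st();s=r.read_state();p=s['tool_pos']
a,d,P=axis('wrist',(p[0],p[1]),.012,(.055,.14)); axis('scene',(p[0],p[1]),.012,(.055,.14))
cv2.imwrite('pics/m.png',cv2.resize(a[80:300,150:360,::-1],None,fx=2.7,fy=2.7))
print(proj(P,(.4703,.1994,.0475)))
E
```

```text
{'tool_pos': array([0.4703, 0.1992, 0.3407]), 'ft_force': array([-0.1961, -0.1816,  0.7254]), 'torque': array([-0.0822, -0.0462, -0.068 ]), 'finger_gap': np.float64(0.1119)}
wrist 0.065 7 [0.4703 0.2004] [0.4703 0.2004] [0.004 0.002]
wrist 0.075 17 [0.4703 0.2004] [0.4704 0.2005] [0.004 0.001]
wrist 0.085 15 [0.47  0.202] [0.4704 0.2023] [0.007 0.002]
wrist 0.095 46 [0.4704 0.2016] [0.4705 0.202 ] [0.008 0.003]
wrist 0.105 53 [0.4702 0.2006] [0.4702 0.202 ] [0.009 0.005]
wrist 0.115 66 [0.4703 0.2008] [0.4705 0.2018] [0.009 0.005]
wrist 0.125 68 [0.4703 0.2014] [0.4705 0.202 ] [0.008 0.004]
wrist 0.135 36 [0.4703 0.2015] [0.4703 0.2021] [0.008 0.003]
scene 0.065 3 [0.4713 0.2006] [0.471  0.2006] [0.002 0.002]
scene 0.075 4 [0.4717 0.2003] [0.4717 0.2006] [0.002 0.003]
scene 0.085 7 [0.4699 0.201 ] [0.4703 0.2019] [0.006 0.005]
scene 0.095 7 [0.4703 0.2018] [0.4706 0.202 ] [0.007 0.004]
scene 0.105 9 [0.4705 0.2025] [0.4701 0.2023] [0.006 0.004]
scene 0.115 11 [0.4709 0.2021] [0.4712 0.2019] [0.007 0.003]
scene 0.125 9 [0.4713 0.2017] [0.4714 0.2016] [0.007 0.002]
scene 0.135 5 [0.4716 0.2014] [0.4713 0.2021] [0.007 0.003]
(np.float64(253.48312038138855), np.float64(193.7533484691268))
```

View pics/m.png

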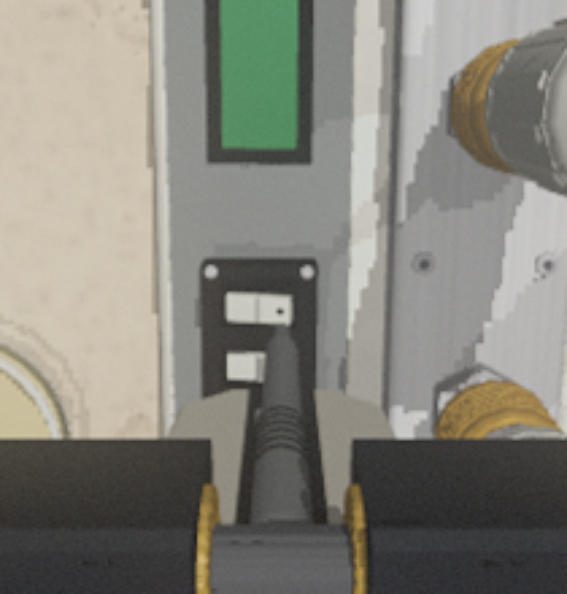

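The stylus tip at crop (285,325) sits over the dotted rear end of rocker 1 at (279,311). I press down.

{"fn": "carry_out", "kwargs": {
  "increments": [
    [[0, 0, 0.6, 0, 0, 0], [0, 0, 0.6, 0, 0, 0], [0, 0, 0.6, 0, 0, 0], [0, 0, 0.2, 0, 0, 0], [0, 0, 0.2, 0, 0, 0], [0, 0, 0.2, 0, 0, 0], [0, 0, 0.15, 0, 0, 0], [0, 0, 0, 0, 0, 0], [0, 0, 0, 0, 0, 0], [0, 0, 0, 0, 0, 0]]
  ]
}}

```text
time_s: 74.05
tool_pos: [0.4709, 0.1991, 0.3164]
tcp_rot: [[0.078, 0.997, 0.003], [0.997, -0.078, 0.0], [0.0, 0.003, -1.0]]
ft_force: [-0.1, -1.5, 7.1]
finger_gap: 0.111
```

```bash
python3 -c "from h import *;st()"
```

```text
{'tool_pos': array([0.4709, 0.1991, 0.3164]), 'ft_force': array([-0.1072, -1.4833,  7.1006]), 'torque': array([-0.3608, -0.0959,  0.0242]), 'finger_gap': np.float64(0.1112)}
```

Tip height 0.0444 matches the pressed height. I lift, step 20 mm to rocker 2, and check.

{"fn": "carry_out", "kwargs": {
  "increments": [
    [[0, 0, -1.0, 0, 0, 0], [0, 0, -1.55, 0, 0, 0], [-1, 0, 0, 0, 0, 0], [-1, 0, 0, 0, 0, 0], [0, 0, 0, 0, 0, 0], [0, 0, 0, 0, 0, 0], [0, 0, 0, 0, 0, 0], [0, 0, 0, 0, 0, 0], [0, 0, 0, 0, 0, 0], [0, 0, 0, 0, 0, 0]]
  ]
}}

```text
time_s: 75.3
tool_pos: [0.4687, 0.1793, 0.3408]
tcp_rot: [[0.078, 0.997, 0.0], [0.997, -0.078, 0.0], [0.0, 0.0, -1.0]]
ft_force: [-0.3, -0.4, -0.1]
finger_gap: 0.112
```

```bash
cat >> h.py <<'E'
def rock(n='wrist',f=None):
    a,d,P=cap(n,f);X=cloud(d,P)
    o=np.array([.5003,.1669]);ps=np.radians(-4.5);R=np.array([[np.cos(ps),-np.sin(ps)],[np.sin(ps),np.cos(ps)]])
    L=(X[...,:2]-o)@R; h=X[...,2]
    for i,y in enumerate((.03,.01,-.01,-.03)):
        o2=[]
        for x in(-.0325,-.0475):
            m=(abs(L[...,0]-x)<.0025)&(abs(L[...,1]-y)<.0035)&(h<.055)&(h>.03); o2.append((np.median(h[m]).round(4) if m.any() else None,int(m.sum())))
        print(i+1,'rear',o2[0],'front',o2[1])
    return a
E
python3 - <<'E'
from h import *
st();a=rock();rock('scene')
plan([((.4688,.1794,.340),85.5,1.5)])
E
```

```text
{'tool_pos': array([0.4687, 0.1793, 0.3408]), 'ft_force': array([-0.2809, -0.4207, -0.0938]), 'torque': array([-0.0102, -0.0993,  0.0275]), 'finger_gap': np.float64(0.1118)}
1 rear (np.float64(0.0455), 49) front (np.float64(0.0488), 39)
2 rear (np.float64(0.0487), 52) front (np.float64(0.0456), 48)
3 rear (None, 0) front (np.float64(0.0454), 44)
4 rear (None, 0) front (None, 0)
1 rear (np.float64(0.0424), 6) front (np.float64(0.0374), 9)
2 rear (np.float64(0.0459), 7) front (np.float64(0.0432), 8)
3 rear (np.float64(0.0447), 4) front (np.float64(0.0457), 4)
4 rear (np.float64(0.044), 3) front (np.float64(0.0442), 8)
1
[0.01, 0.01, 0.07, 0.0, 0.0, 0.001, '<']
```

Rocker 1 is on (rear 45.5 mm, front 48.8 mm). Now rockers 2 and 3.

{"fn": "carry_out", "kwargs": {
  "increments": [
    [[0, 0, 0.6, 0, 0, 0], [0, 0, 0.6, 0, 0, 0], [0, 0, 0.6, 0, 0, 0], [0, 0, 0.2, 0, 0, 0], [0, 0, 0.2, 0, 0, 0], [0, 0, 0.2, 0, 0, 0], [0, 0, 0.15, 0, 0, 0], [0, 0, 0, 0, 0, 0], [0, 0, 0, 0, 0, 0], [0, 0, 0, 0, 0, 0]]
  ]
}}

```text
time_s: 76.65
tool_pos: [0.4693, 0.1792, 0.3163]
tcp_rot: [[0.078, 0.997, 0.003], [0.997, -0.078, 0.0], [0.0, 0.003, -1.0]]
ft_force: [0.8, -1.7, 7.2]
finger_gap: 0.109
```

{"fn": "carry_out", "kwargs": {
  "increments": [
    [[0, 0, -1.0, 0, 0, 0], [0, 0, -1.55, 0, 0, 0], [-1, 0, 0, 0, 0, 0], [-1, 0, 0, 0, 0, 0], [0, 0, 0, 0, 0, 0], [0, 0, 0, 0, 0, 0], [0, 0, 0, 0, 0, 0], [0, 0, 0, 0, 0, 0], [0, 0, 0, 0, 0, 0], [0, 0, 0, 0, 0, 0]]
  ]
}}

```text
time_s: 77.9
tool_pos: [0.4672, 0.1594, 0.3407]
tcp_rot: [[0.078, 0.997, -0.0], [0.997, -0.078, 0.0], [-0.0, -0.0, -1.0]]
ft_force: [-0.1, 0.2, -0.2]
finger_gap: 0.112
```

```bash
python3 - <<'E'
from h import *
st();a=rock();axis('wrist',(.467,.1595),.012,(.055,.14))
plan([((.4672,.1595,.340),85.5,1.5)])
E
```

```text
{'tool_pos': array([0.4672, 0.1594, 0.3407]), 'ft_force': array([-0.0769,  0.1633, -0.1536]), 'torque': array([-0.0532, -0.1357, -0.0181]), 'finger_gap': np.float64(0.1124)}
1 rear (np.float64(0.0458), 50) front (np.float64(0.0489), 51)
2 rear (np.float64(0.0458), 47) front (np.float64(0.0486), 40)
3 rear (np.float64(0.0487), 53) front (np.float64(0.0457), 47)
4 rear (None, 0) front (np.float64(0.0483), 44)
wrist 0.065 7 [0.4672 0.1605] [0.4672 0.1608] [0.004 0.002]
wrist 0.075 17 [0.4672 0.1606] [0.4673 0.1608] [0.004 0.002]
wrist 0.085 14 [0.4672 0.1617] [0.4674 0.1622] [0.008 0.003]
wrist 0.095 47 [0.4672 0.1618] [0.4674 0.1623] [0.008 0.003]
wrist 0.105 56 [0.467  0.1608] [0.4672 0.1621] [0.009 0.005]
wrist 0.115 62 [0.4671 0.1611] [0.4673 0.1621] [0.009 0.005]
wrist 0.125 69 [0.4672 0.1615] [0.4674 0.1622] [0.008 0.004]
wrist 0.135 36 [0.4672 0.1619] [0.4672 0.1623] [0.008 0.003]
1
[0.02, 0.0, 0.07, 0.0, 0.0, 0.001, '<']
```

{"fn": "carry_out", "kwargs": {
  "increments": [
    [[0, 0, 0.6, 0, 0, 0], [0, 0, 0.6, 0, 0, 0], [0, 0, 0.6, 0, 0, 0], [0, 0, 0.2, 0, 0, 0], [0, 0, 0.2, 0, 0, 0], [0, 0, 0.2, 0, 0, 0], [0, 0, 0.15, 0, 0, 0], [0, 0, 0, 0, 0, 0], [0, 0, 0, 0, 0, 0], [0, 0, 0, 0, 0, 0]]
  ]
}}

```text
time_s: 79.25
tool_pos: [0.4678, 0.1592, 0.3163]
tcp_rot: [[0.078, 0.997, 0.003], [0.997, -0.078, 0.0], [0.0, 0.003, -1.0]]
ft_force: [0.7, -0.2, 7.5]
finger_gap: 0.113
```

{"fn": "carry_out", "kwargs": {
  "increments": [
    [[0, 0, -1.0, 0, 0, 0], [0, 0, -1.55, 0, 0, 0], [-1, -0.75, 0, 0, 0, 0], [-1, -0.75, 0, 0, 0, 0], [0, 0, 0, 0, 0, 0], [0, 0, 0, 0, 0, 0], [0, 0, 0, 0, 0, 0], [0, 0, 0, 0, 0, 0], [0, 0, 0, 0, 0, 0], [0, 0, 0, 0, 0, 0]]
  ]
}}

```text
time_s: 80.5
tool_pos: [0.4507, 0.1406, 0.3407]
tcp_rot: [[0.078, 0.997, -0.0], [0.997, -0.078, 0.0], [0.0, -0.0, -1.0]]
ft_force: [-0.0, -0.7, -0.3]
finger_gap: 0.114
```

```bash
python3 - <<'E'
from h import *
st();a=rock()
plan([((.4507,.1407,.340),85.5,1.5)])
E
```

```text
{'tool_pos': array([0.4507, 0.1406, 0.3407]), 'ft_force': array([-0.0026, -0.6785, -0.2675]), 'torque': array([-0.0275, -0.083 ,  0.0282]), 'finger_gap': np.float64(0.1138)}
1 rear (np.float64(0.046), 49) front (np.float64(0.0488), 53)
2 rear (np.float64(0.0461), 46) front (np.float64(0.0484), 51)
3 rear (np.float64(0.0459), 48) front (np.float64(0.0488), 49)
4 rear (np.float64(0.0457), 48) front (np.float64(0.0488), 52)
1
[0.01, 0.0, 0.07, 0.0, 0.0, 0.001, '<']
```

Channels 1 to 3 are on. Now the vent, front end down.

{"fn": "carry_out", "kwargs": {
  "increments": [
    [[0, 0, 0.6, 0, 0, 0], [0, 0, 0.6, 0, 0, 0], [0, 0, 0.6, 0, 0, 0], [0, 0, 0.2, 0, 0, 0], [0, 0, 0.2, 0, 0, 0], [0, 0, 0.2, 0, 0, 0], [0, 0, 0.15, 0, 0, 0], [0, 0, 0, 0, 0, 0], [0, 0, 0, 0, 0, 0], [0, 0, 0, 0, 0, 0]]
  ]
}}

```text
time_s: 81.8
tool_pos: [0.4502, 0.1406, 0.3161]
tcp_rot: [[0.078, 0.997, -0.001], [0.997, -0.078, 0.0], [0.0, -0.001, -1.0]]
ft_force: [-4.3, 1.2, 10.1]
finger_gap: 0.111
```

{"fn": "carry_out", "kwargs": {
  "increments": [
    [[0, 0, -1.0, 0, 0, 0], [0, 0, -1.55, 0, 0, 0], [0, 0, -2, 0, 0, 0], [0, 0, -2, 0, 0, 0], [0, 0, -2, 0, 0, 0], [-1.5, 0, 0, 0, 0, 0], [0, 0, 0, 0, 0, 0], [0, 0, 0, 0, 0, 0], [0, 0, 0, 0, 0, 0], [0, 0, 0, 0, 0, 0]]
  ]
}}

```text
time_s: 83.05
tool_pos: [0.4495, 0.1257, 0.4004]
tcp_rot: [[0.078, 0.997, -0.001], [0.997, -0.078, 0.0], [-0.0, -0.001, -1.0]]
ft_force: [-0.4, -0.6, 0.0]
finger_gap: 0.113
```

```bash
python3 - <<'E'
from h import *
st();a=rock();rock('scene')
plan([((.4463,-.0067,.395),85.5,4.5)])
E
```

```text
{'tool_pos': array([0.4495, 0.1257, 0.4004]), 'ft_force': array([-0.3569, -0.5585,  0.0063]), 'torque': array([-0.0012, -0.1115, -0.0176]), 'finger_gap': np.float64(0.1126)}
1 rear (np.float64(0.0458), 35) front (np.float64(0.0488), 40)
2 rear (np.float64(0.0456), 34) front (np.float64(0.0487), 34)
3 rear (np.float64(0.0457), 35) front (np.float64(0.0488), 34)
4 rear (np.float64(0.0488), 31) front (np.float64(0.0454), 34)
1 rear (np.float64(0.0443), 8) front (np.float64(0.0431), 9)
2 rear (np.float64(0.0437), 6) front (np.float64(0.0453), 8)
3 rear (np.float64(0.0433), 7) front (np.float64(0.0459), 6)
4 rear (np.float64(0.0473), 6) front (np.float64(0.0425), 5)
3
[-4.41, 0.24, 0.19, 0.0, 0.0, 0.0]
[-4.41, 0.24, 0.19, 0.0, 0.0, 0.0]
[-4.41, 0.24, 0.19, 0.0, 0.0, 0.0, '<']
```

All rockers read as wanted (1 to 3 rear down, 4 front down). I return the stylus to the holster.

{"fn": "carry_out", "kwargs": {
  "increments": [
    [[-3.41, 0.19, 0.1, 0, 0, 0], [-3.41, 0.19, 0.1, 0, 0, 0], [-3.41, 0.19, 0.1, 0, 0, 0], [-3.0, 0.15, 0.1, 0, 0, 0], [0, 0, 0, 0, 0, 0], [0, 0, 0, 0, 0, 0], [0, 0, 0, 0, 0, 0], [0, 0, 0, 0, 0, 0], [0, 0, 0, 0, 0, 0], [0, 0, 0, 0, 0, 0]]
  ]
}}

```text
time_s: 84.4
tool_pos: [0.4464, -0.0067, 0.3968]
tcp_rot: [[0.077, 0.997, 0.0], [0.997, -0.077, 0.0], [0.0, 0.0, -1.0]]
ft_force: [-0.1, 0.2, 0.5]
finger_gap: 0.112
```

```bash
python3 - <<'E'
from h import *
st();p=r.read_state()['tool_pos']
axis('wrist',(.4463,-.007),.015,(.05,.20));axis('scene',(.4463,-.007),.015,(.05,.20))
plan([((.4464,-.0067,.345),85.5,1.2)])
E
```

```text
{'tool_pos': array([ 0.4464, -0.0067,  0.3968]), 'ft_force': array([-0.1342,  0.1748,  0.4921]), 'torque': array([-0.0433, -0.0873,  0.01  ]), 'finger_gap': np.float64(0.1122)}
wrist 0.05 107 [ 0.4461 -0.0066] [ 0.4458 -0.005 ] [0.02 0.02]
wrist 0.06 150 [ 0.446  -0.0065] [ 0.4465 -0.0071] [0.02 0.02]
wrist 0.12 7 [ 0.4464 -0.0054] [ 0.4462 -0.0054] [0.004 0.001]
wrist 0.13 18 [ 0.4464 -0.0055] [ 0.4465 -0.0052] [0.004 0.002]
wrist 0.14 13 [ 0.4464 -0.0045] [ 0.4467 -0.0039] [0.008 0.004]
wrist 0.15 45 [ 0.4464 -0.0043] [ 0.4466 -0.0037] [0.008 0.004]
wrist 0.16 50 [ 0.4461 -0.0046] [ 0.4463 -0.0038] [0.008 0.004]
wrist 0.17 60 [ 0.4463 -0.0051] [ 0.4465 -0.004 ] [0.009 0.005]
wrist 0.18 71 [ 0.4464 -0.0044] [ 0.4466 -0.0038] [0.008 0.004]
wrist 0.19 71 [ 0.4464 -0.0042] [ 0.4465 -0.0037] [0.008 0.003]
scene 0.05 44 [ 0.4468 -0.0062] [ 0.4471 -0.0056] [0.019 0.02 ]
scene 0.13 6 [ 0.4477 -0.0052] [ 0.4477 -0.005 ] [0.003 0.003]
scene 0.14 8 [ 0.4465 -0.0035] [ 0.447  -0.0037] [0.007 0.004]
scene 0.15 10 [ 0.4469 -0.0039] [ 0.4469 -0.004 ] [0.007 0.004]
scene 0.16 12 [ 0.4477 -0.004 ] [ 0.4482 -0.0042] [0.008 0.006]
scene 0.17 10 [ 0.4464 -0.0033] [ 0.4468 -0.0035] [0.007 0.006]
scene 0.18 11 [ 0.447  -0.0041] [ 0.4468 -0.0038] [0.007 0.006]
scene 0.19 12 [ 0.4478 -0.0044] [ 0.448 -0.004] [0.007 0.003]
5
[0.0, 0.0, 1.04, 0.0, 0.0, 0.0]
[0.0, 0.0, 1.04, 0.0, 0.0, 0.0]
[0.0, 0.0, 1.04, 0.0, 0.0, 0.0]
[0.0, 0.0, 1.04, 0.0, 0.0, 0.0]
[0.0, 0.0, 1.04, 0.0, 0.0, 0.0, '<']
```

The stylus axis is within 1 mm of the holster centre. I lower it.

{"fn": "carry_out", "kwargs": {
  "increments": [
    [[0, 0, 1.2, 0, 0, 0], [0, 0, 1.2, 0, 0, 0], [0, 0, 1.2, 0, 0, 0], [0, 0, 1.0, 0, 0, 0], [0, 0, 0.8, 0, 0, 0], [0, 0, 0.8, 0, 0, 0], [0, 0, 0.8, 0, 0, 0], [0, 0, 0.5, 0, 0, 0], [0, 0, 0, 0, 0, 0], [0, 0, 0, 0, 0, 0]]
  ]
}}

```text
time_s: 85.75
tool_pos: [0.4465, -0.0069, 0.322]
tcp_rot: [[0.078, 0.997, 0.0], [0.997, -0.078, -0.0], [-0.0, 0.0, -1.0]]
ft_force: [-1.1, 0.0, -0.6]
finger_gap: 0.111
```

```bash
python3 -c "from h import *;st()"
```

```text
{'tool_pos': array([ 0.4465, -0.0069,  0.322 ]), 'ft_force': array([-1.1041,  0.043 , -0.615 ]), 'torque': array([-0.0352, -0.0993,  0.0055]), 'finger_gap': np.float64(0.1114)}
```

{"fn": "carry_out", "kwargs": {
  "increments": [
    [[0, 0, 0.8, 0, 0, 0], [0, 0, 0.8, 0, 0, 0], [0, 0, 0.8, 0, 0, 0], [0, 0, 0.8, 0, 0, 0], [0, 0, 0.5, 0, 0, 0], [0, 0, 0.35, 0, 0, 0], [0, 0, 0, 0, 0, 0], [0, 0, 0, 0, 0, 0], [0, 0, 0, 0, 0, 0], [0, 0, 0, 0, 0, 0]]
  ]
}}

```text
time_s: 87.0
tool_pos: [0.4464, -0.0069, 0.2814]
tcp_rot: [[0.078, 0.997, 0.0], [0.997, -0.078, -0.0], [-0.0, 0.0, -1.0]]
ft_force: [0.3, -0.6, -0.1]
finger_gap: 0.113
```

```bash
python3 -c "from h import *;st()"
```

```text
{'tool_pos': array([ 0.4464, -0.0069,  0.2814]), 'ft_force': array([ 0.3175, -0.6262, -0.1292]), 'torque': array([ 0.022 , -0.0733, -0.0385]), 'finger_gap': np.float64(0.1132)}
```

{"fn": "carry_out", "kwargs": {
  "increments": [
    [[0, 0, 0.1, 0, 0, 0], [0, 0, 0, 0, 0, 0], [0, 0, 0, 0, 0, 0], [0, 0, 0, 0, 0, 0], [0, 0, 0, 0, 0, 0], [0, 0, 0, 0, 0, 0], [0, 0, 0, 0, 0, 0], [0, 0, 0, 0, 0, 0], [0, 0, 0, 0, 0, 0], [0, 0, 0, 0, 0, 0]]
  ]
}}

```text
time_s: 88.25
tool_pos: [0.4464, -0.0069, 0.2803]
tcp_rot: [[0.078, 0.997, -0.0], [0.997, -0.078, 0.0], [0.0, -0.0, -1.0]]
ft_force: [0.9, -0.4, -0.9]
finger_gap: 0.112
```

{"fn": "carry_out", "kwargs": {
  "increments": [
    [[0, 0, 0, 0, 0, 0], [0, 0, 0, 0, 0, 0], [0, 0, 0, 0, 0, 0], [0, 0, 0, 0, 0, 0], [0, 0, -1, 0, 0, 0], [0, 0, -2, 0, 0, 0], [0, 0, -3, 0, 0, 0], [0, 0, -3, 0, 0, 0], [0, 0, -3, 0, 0, 0], [0, 0, -2, 0, 0, 0]]
  ],
  "hand": 0.5
}}

```text
time_s: 89.5
tool_pos: [0.4464, -0.0069, 0.4226]
tcp_rot: [[0.078, 0.997, 0.003], [0.997, -0.078, -0.001], [-0.0, 0.003, -1.0]]
ft_force: [0.6, -0.4, 0.1]
finger_gap: 0.501
```

{"fn": "carry_out", "kwargs": {
  "increments": [
    [[2, 0, 0, 0, 0, 0], [2, 0, 0, 0, 0, 0], [2, 0, 0, 0, 0, 0], [0, 0, 0, 0, 0, 0], [0, 0, 0, 0, 0, 0], [0, 0, 0, 0, 0, 0], [0, 0, 0, 0, 0, 0], [0, 0, 0, 0, 0, 0], [0, 0, 0, 0, 0, 0], [0, 0, 0, 0, 0, 0]]
  ]
}}

```text
time_s: 90.75
tool_pos: [0.4511, 0.0529, 0.4203]
tcp_rot: [[0.078, 0.997, 0.0], [0.997, -0.078, -0.0], [-0.0, 0.0, -1.0]]
ft_force: [-0.0, 0.4, 0.5]
finger_gap: 0.502
```

```bash
python3 - <<'E'
from h import *
st();axis('wrist',(.4463,-.007),.02,(.06,.16));a=rock()
cv2.imwrite('pics/n.png',a[:,:,::-1])
s,d,P=cap('scene');cv2.imwrite('pics/o.png',cv2.resize(s[195:370,190:340,::-1],None,fx=3.4,fy=3.4))
X=cloud(d,P);h=X[...,2]
for p in((.5377,.259),(.5302,.1645),(.5228,.0702)):
    rr=np.hypot(X[...,0]-p[0],X[...,1]-p[1]); q=X[(rr<.02)&(h>.12)&(h<.3)]; print(q[:,2].max().round(4), q[q[:,2]>.15][:,:2].mean(0).round(4))
E
```

```text
{'tool_pos': array([0.4511, 0.0529, 0.4203]), 'ft_force': array([-0.0137,  0.4391,  0.4511]), 'torque': array([-0.0761, -0.0816,  0.0204]), 'finger_gap': np.float64(0.5016)}
wrist 0.06 117 [ 0.446  -0.0054] [ 0.4459 -0.0043] [0.02  0.018]
wrist 0.07 27 [ 0.4466 -0.004 ] [ 0.4466 -0.0037] [0.008 0.003]
wrist 0.08 24 [ 0.4466 -0.0033] [ 0.447  -0.0032] [0.009 0.003]
wrist 0.09 43 [ 0.4465 -0.0046] [ 0.4472 -0.0034] [0.011 0.006]
wrist 0.1 43 [ 0.4465 -0.0044] [ 0.4464 -0.0034] [0.011 0.006]
wrist 0.11 50 [ 0.4465 -0.0042] [ 0.4469 -0.0033] [0.011 0.005]
wrist 0.12 54 [ 0.4465 -0.004 ] [ 0.4467 -0.0033] [0.01  0.005]
wrist 0.13 134 [ 0.4464 -0.0063] [ 0.4467 -0.0056] [0.01 0.01]
1 rear (np.float64(0.0461), 38) front (np.float64(0.0488), 34)
2 rear (np.float64(0.0459), 35) front (np.float64(0.0489), 31)
3 rear (np.float64(0.0457), 36) front (np.float64(0.0493), 28)
4 rear (np.float64(0.0489), 35) front (np.float64(0.0453), 28)
0.1819 [0.5385 0.2642]
0.1815 [0.53   0.1706]
0.1809 [0.5233 0.0767]
```

View pics/o.png

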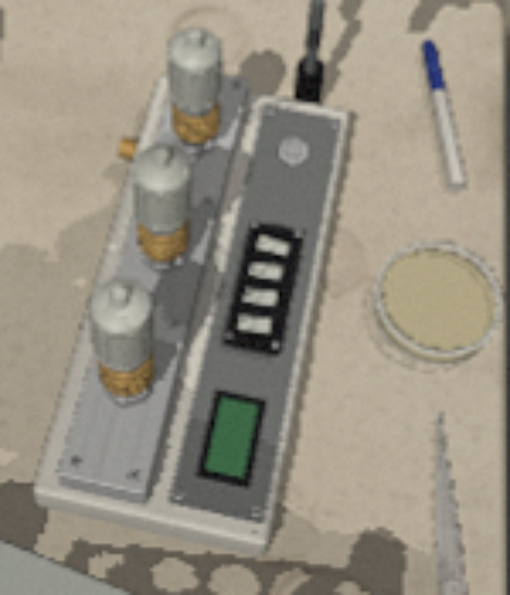

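The three capsules are seated with their sleeves up against them at crop (195,120), (162,240) and (125,375). The stylus is back in its holster at (312,75), and the petri dish at (437,300) is untouched.

```bash
python3 -c "
from bench import r
print(r.sign_off(), r.read_state()['time_s'])"
```

```text
the job is handed in; nothing more can be done
the job is handed in; nothing more can be done
```

The job is done and handed in, with the last clock reading at about 91 s of the 210 s. No verdict was reported.

- **Capsules:** The rack held three white capsules, and they are now in ports 1, 2 and 3. A tug of 18 to 21 N on each was held, and I pushed each one back home afterwards. Their tops read 0.181 to 0.182 m, against 0.180 m expected when fully seated.
- **Sleeves:** The last scene image shows all three sleeves up against the capsules.
- **Switches:** I worked the rockers with the stylus tip only. The wrist camera's depth readings show rockers 1 to 3 with the rear end down (on) and the vent with the front end down (off). The scene camera was too coarse to judge them: its last reading, just after the vent press, disagreed on rocker 1 and agreed on rockers 2 to 4.
- **Stylus:** It stands upright in its holster, with its axis within about 1 mm of the holster centre.
- **Rack knock:** The rack was knocked about 4 cm before the third pick. I located it again and picked the capsule normally.
- **Other things:** I did not touch the petri dish, the beaker or the turquoise look-alike. I saw the petri dish in place in the last image but did not check the other two again.

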